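Draw the mould out of the drying rack and lay the cast pull on the stone

TASK

Take the draw hook and, with its tip in the screw eye of the mould tray, drag the tray straight out of the drying rack until all of its block is clear of the rack's mouth; do not pull it with the gripper. Then unhook it and stand the hook on its flat-bottomed handle on the bench board, its tip well clear of the eye. Lift the casting with the straight bar grip out of its mould and lay it, grip up, on the grey face of the oil stone, lengthwise and centred across it so that no edge hangs over, ready for lapping; leave the round-knob casting in its mould and the stone and the bystanders where they are.

Things in the scene. Friction and masses are not known exactly. Their poses are not given: they have to be found in the camera images.
- bench_board: Fixed plywood board under the work, 295 (x) x 860 (y) x 6 thick, origin at the centre of its underside, level with the table; rack, tray, hook and stone all stand on its top (z = 0.006 m). Behind its far edge stand a tool chest 71 mm high (right half; a gouge lies on its far part, up to 105 mm) and a vice 91 mm high (left); a mug 101 mm high stands near the robot base.
- drying_rack: Low slatted wooden tunnel, fixed, 215 long (x) x 86 wide (y) x 76 high; origin at the centre of its underside, on the bench board. Its open mouth is the end at its own -x (x = -107.5 mm); the passage is 70 wide and 68 high, side walls 8 thick, the far end stopped by a low rail. Roof: slats across it, 8 thick, gaps about 15. The tray slides in it along x.
- mould_tray: Loose mould tray standing in the rack, pointing the same way: block 125 (x) x 66 (y) x 24 high of wood and plaster, about 0.45 kg; origin at the centre of its underside. In its top are two equal cavities, 49 x 33 and 10 deep, at x = -29 and x = +29 mm. A steel screw eye sticks out of its -x face. It is wholly clear of the rack's mouth when its origin lies at x below -170 mm in the rack's frame.
- tray_eye (a point): Centre of the screw eye: a flat-lying ring (hole upright) of 5 mm wire, hole 23 mm across, ring mean diameter 28; 81.5 mm ahead (-x) of the tray's origin, 12 mm above its underside (ring from 9.5 to 14.5 mm above the bench board). At the start it lies 35 to 60 mm inside the rack's mouth.
- draw_hook: Loose draw hook, 0.16 kg, standing on the bench board on its handle: flat-bottomed dark wooden handle 90 long (x) x 28 wide (y) x 40 high, origin at the centre of its underside. From its +x end, 30 mm up, a 6 mm steel rod runs along +x (a ferrule 16 mm across covers its first 9 mm) and at x = 125 mm turns straight down. To be gripped across the 28 mm width.
- hook_tip (a point): Lower end of the hook's down-turned tip (6 mm thick): x = 125 mm in the hook's frame, 4.5 mm above the plane of the handle's underside.
- bar_pull: Loose cast metal drawer pull with the straight bar grip: base plate 46 (x) x 30 (y) x 10, on it a bar 40 long (x), 11 wide (y), from 10 to 33 mm above its underside; origin at the centre of its underside, 0.07 kg. It lies in one of the tray's two cavities (14 mm above the tray's underside, base top flush with the block), its x along the tray's x. Grip the bar across its 11 mm.
- round_knob: Loose cast metal piece with the same base plate, 46 x 30 x 10, but a round knob (22 mm across, 33 mm high over all) instead of the bar; origin at the centre of its underside. In the other cavity; it stays there.
- oil_stone: Loose oil stone in a walnut base, 66 (x) x 178 (y) x 34 high, 0.62 kg, origin at the centre of its underside; the grey stone face is on top, 50 wide (x) x 150 long (y), flat, its long side along y.
- eraser: Bystander: eraser 19 x 42 x 13, on the board beside the stone; origin under its centre.
- tint_bottle: Bystander: small bottle 24 across, 49 high, standing beside the rack's mouth; origin under its centre.
- masking_tape: Bystander: roll of tape lying flat, 96 across, 25 high; origin under its centre.
- sanding_block: Bystander: sanding block 53 x 97 x 28; origin under its centre.
- offcut_2: Bystander: wood offcut 45 x 52 x 18; origin under its centre.

How it is judged:
By the outcome, as a careful person would: the job done as asked, in the order asked, and still so for the second after the job is handed in, with the robot touching nothing.
It also fails if it takes over 61 s, if anything falls off the work surface, if the arm or the gripper's body presses on something with over 40 N, if the wrist force passes 120 N, or if a joint passes its speed limit or range.

ROBOT

A 6-joint arm with a two-finger parallel gripper is mounted at the origin on the work surface; the furniture and walls round the work are solid. World frame = base frame: x ahead of the robot, y to its left, z up, the work surface at z = 0. Lengths are in m, angles in degrees, forces in N, time in s.
With the tool pointing down it reaches from about 0.4 to 0.825 m from the base axis. Payload 7 kg.
Tool frame: the origin (TCP) lies at the very end of the fingers, on their centre line; the grasp point (between the pads) lies 19 mm behind it (r.grasp_offset is the z of the grasp point in the tool frame, in m); z points along the fingers, y is the direction in which the jaws open and shut (so a half turn about z gives the same grasp; the last joint's range is limited). The gripper opens to 88 mm and grips with 3 to 60 N. Pads are 19 mm wide; open, the fingers measure 130 mm over their backs; the gripper's body (78 mm by 193 mm) begins 47 mm behind the grasp point.
Start: joints at [-55.227, 20.546, 0.682, 0, -70.136, -16.507], TCP at [0.212, -0.641, 0.227] pointing down, gripper open.
Joint ranges: [-176.03, 176.03], [-82.01, 121.73], [-58.28, 71.71], [-173.87, 95.51], [-174.79, -0.11], [-173.66, 173.66]. Speed limits (degrees/s): [136.94, 136.94, 172.46, 180, 180, 180].

INTERFACE

Orientations are given as [roll, pitch, yaw] about the fixed x, y, z axes, in that order (R = Rz(yaw) Ry(pitch) Rx(roll)).
In Python, from plant import r gives the robot as it stands.
- The arm moves only by the tool carry_out, never from a script. Its argument "plan" is a list of rows, each a list of 6 numbers: the shift along the world's x, y, z in m, then the turn, a rotation vector about the world's x, y, z in rad. In form: [[tx, ty, tz, wx, wy, wz], ...]. A call has 1 to 12 rows; each row shifts and turns the pose as measured when the row begins; what a row does not reach is not made up. A row lasts 1/12 s, in which the tool goes at most 41.7 mm and 7.16 degrees, less where a joint would pass 70% of its speed; a pose out of reach is approached as far as the arm can. A call with a gripper value outside its range is refused whole. "fingers" is the closure, from -1 (fully open) to 1 (shut), set as the call begins (left out, the last holds). The fingers move at their own pace and stop on an object; "force" is the grip in N (left out, the last holds). Time passes only in rows, so rows that do not move let the fingers close. It gives the time, the measured TCP pose, the force and the opening at its end, in the units of the state.
- r.get_state(): the state, without advancing time (a new reading comes with each control period).
- r.capture(name): name is "scene" or "top"; returns the picture (400x640x3 uint8, red, green, blue); there is no depth.
- r.camera_model(name): a dict with "fov_y" (degrees; the focal length in pixels is half the picture's height over the tangent of half this angle, whatever the lens; pixels are square), "cx", "cy" (the principal point, pixels), "R" (3x3) and "t" (3): a world point X has camera coordinates R X + t. Camera axes: x right, y down, z forward; pixel columns grow to the right and rows downward; lengths in m; the calibration is good to about 2 mm. A picture is of the moment at which its call begins. camera_model takes no time and is no camera call.
- r.close_job(): hands the job in, once; it reports no verdict.
The state is a dict: "time_s": time; "joints": joint angles; "qd": joint speeds; "joint_torque": joint torques, N m; "tcp_pos": TCP position; "eef_rot": TCP orientation; "contact_force": force on the tool from outside, world axes, zero at the start; "moment": the same for the moment, N m; "gripper_width": finger opening in m.
Only numpy, scipy, OpenCV 4.12 (cv2) and the standard library are available. Lean on these libraries where they do the work, as an engineer would, in place of code of your own. Each camera call takes 0.05 s, during which the arm holds its last target.

## Working session

There is one attempt and no reset: what is moved stays moved. The work goes in short steps, Python scripts to look and compute and a tool call to move; the robot and the scene stay as the last step left them, time stands still between calls to the robot, and variables do not carry over. Pictures are saved under pics/ and viewed, and the job is handed in when it is done.

Besides the shell and the picture viewer there is one more tool, called after "Emit:" in YAML: its name, and indented under it one key for each argument. carry_out: Moves the arm, as the interface text tells. Its arguments: {"type":"object","properties":{"plan":{"type":"array"},"fingers":{"type":"number"},"force":{"type":"number"}},"required":["plan"]}

```bash
ls; mkdir -p pics
python3 - <<'E'
from plant import r
import cv2
for n in("scene","top"):
    im=r.capture(n); cv2.imwrite(f"pics/{n}0.png",im[:,:,::-1]); m=r.camera_model(n); print(n,m)
print(r.get_state(), r.grasp_offset)
E
```

```text
pics
scene {'fov_y': 56.78969171167669, 'cx': 324.23254934480326, 'cy': 200.36329414144507, 'R': array([[-0.65225741, -0.75795766,  0.00777501],
       [-0.43971515,  0.37000025, -0.8183828 ],
       [ 0.61742276, -0.53721503, -0.57462087]]), 't': array([0.31164603, 0.24285603, 0.72458887])}
top {'fov_y': 56.40464230721556, 'cx': 327.67588907604744, 'cy': 206.82417976817686, 'R': array([[ 0.09180314, -0.99576554,  0.00481417],
       [-0.97537423, -0.09089474, -0.20095586],
       [ 0.2005425 ,  0.01375276, -0.97958847]]), 't': array([-0.02456969,  0.48539145,  0.9472656 ])}
{'time_s': 0.1, 'joints': array([-5.52269918e+01,  2.05882068e+01,  6.39786569e-01, -1.70394227e-02,
       -7.01369748e+01, -1.65077139e+01]), 'qd': array([ 0.00477609, -0.14420867,  0.13899767,  0.06813655,  0.00390769,
       -0.07511179]), 'joint_torque': array([-2.06292149e-03, -5.84162807e+01,  2.93750113e+01,  7.01550543e+00,
        1.00937078e-02, -5.97693202e-05]), 'tcp_pos': array([ 0.21139948, -0.64058304,  0.2257145 ]), 'eef_rot': array([ 1.79913573e+02, -8.90786010e-03, -1.61740500e+02]), 'contact_force': array([ 0.22228718, -1.1103267 ,  0.1564438 ]), 'moment': array([ 0.02927999, -0.01620235, -0.02278865]), 'gripper_width': 0.0876072424297473} -0.0188
```

View pics/scene0.png

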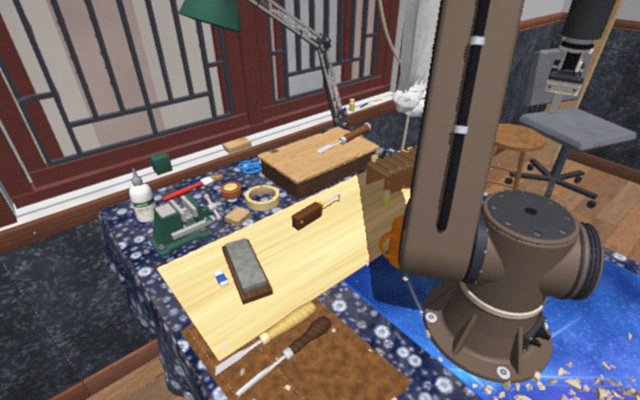

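View pics/top0.png

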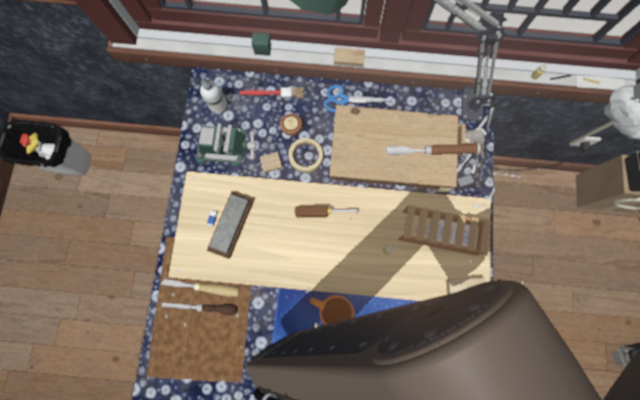

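```bash
cat > h.py <<'E'
import numpy as np,cv2
from plant import r
def cam(n):
    m=r.camera_model(n); f=200/np.tan(np.radians(m['fov_y']/2)); return f,m['cx'],m['cy'],np.array(m['R']),np.array(m['t'])
def ray(n,u,v):
    f,cx,cy,R,t=cam(n); d=R.T@np.array([(u-cx)/f,(v-cy)/f,1.]); return -R.T@t,d/np.linalg.norm(d)
def plane(n,u,v,z):
    c,d=ray(n,u,v); return c+d*(z-c[2])/d[2]
def proj(n,X):
    f,cx,cy,R,t=cam(n); p=R@np.asarray(X,float)+t; return np.array([cx+f*p[0]/p[2],cy+f*p[1]/p[2]])
def crop(im,x0,x1,y0,y1,s,fn):
    cv2.imwrite(fn,cv2.resize(im[y0:y1,x0:x1,::-1],None,fx=s,fy=s,interpolation=cv2.INTER_CUBIC))
E
python3 - <<'E'
from h import *
im=cv2.imread('pics/top0.png')[:,:,::-1]; s=cv2.imread('pics/scene0.png')[:,:,::-1]
crop(im,280,500,180,280,3.6,'pics/t0a.png')
crop(im,165,325,165,295,4,'pics/t0b.png')
crop(s,200,430,130,310,3.3,'pics/s0a.png')
for uv in [(185,172),(170,277),(490,199)]: print(uv,plane('top',*uv,.006))
E
```

```text
(185, 172) [0.55738995 0.43363433 0.006     ]
(170, 277) [0.26393026 0.42431666 0.006     ]
(490, 199) [ 0.55910448 -0.43097813  0.006     ]
```

View pics/t0a.png

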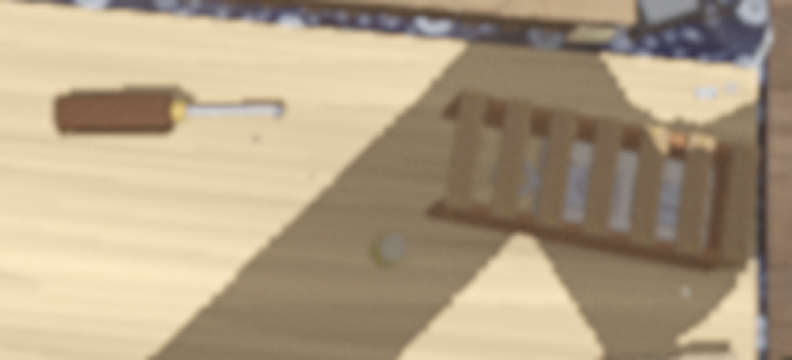

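View pics/t0b.png

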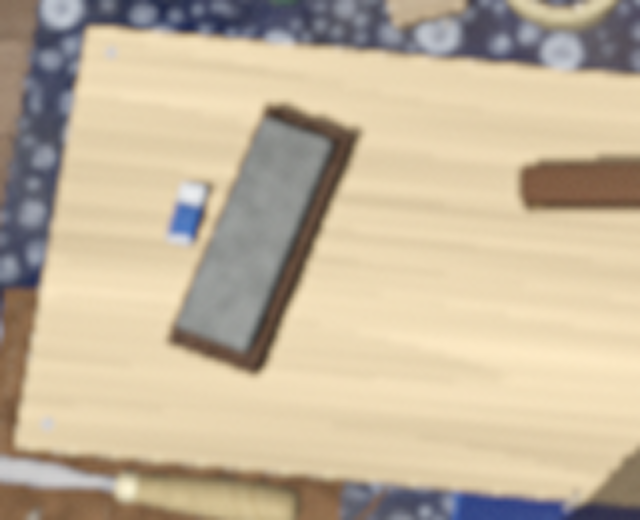

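View pics/s0a.png

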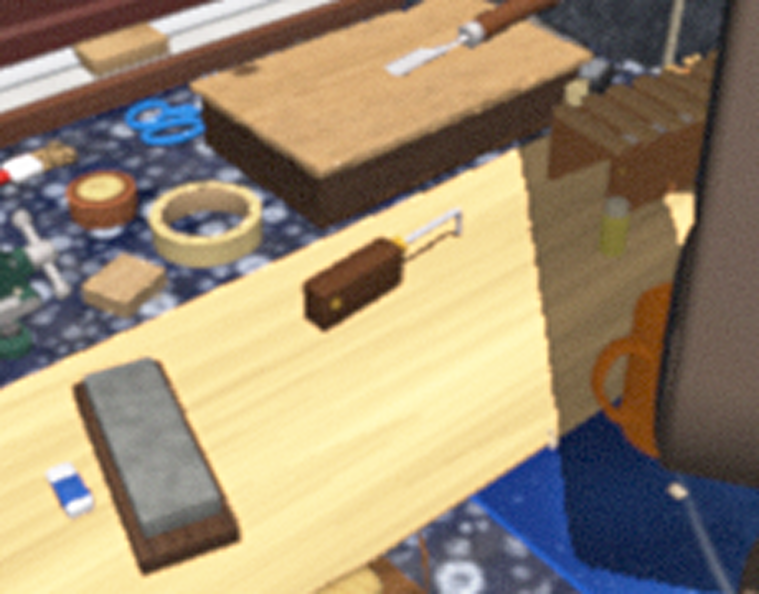

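Run:
```python
from h import *
im=cv2.imread('pics/top0.png'); s=cv2.imread('pics/scene0.png')
hsv=cv2.cvtColor(im,cv2.COLOR_BGR2HSV)
# handle
def blob(mask,x0,x1,y0,y1):
    m=np.zeros_like(mask); m[y0:y1,x0:x1]=mask[y0:y1,x0:x1]
    c=max(cv2.findContours(m,0,cv2.CHAIN_APPROX_NONE)[0],key=cv2.contourArea); return c
m=cv2.inRange(hsv,(0,60,0),(20,255,130))
c=blob(m,285,335,195,225); rc=cv2.minAreaRect(c); print('handle',rc)
P=np.array([plane('top',*p,.046) for p in cv2.boxPoints(rc)]);print(P)
# stone grey
m=cv2.inRange(hsv,(0,0,60),(180,45,190))
c=blob(m,205,255,185,265); rc=cv2.minAreaRect(c); print('stone',rc,cv2.contourArea(c))
P=np.array([plane('top',*p,.040) for p in cv2.boxPoints(rc)]);print(P,P.mean(0))
h=cv2.convexHull(c); a=cv2.approxPolyDP(h,4,True)[:,0]; print(a.tolist()); print([plane('top',*p,.04).round(4).tolist() for p in a])
# tip: top view rod end at (280+282/3.6,180+107/3.6)
print('tip top', plane('top',280+280/3.6,180+108/3.6,.036))
print('tip sc', plane('scene',200+459/3.3,130+213/3.3,.036), plane('scene',200+459/3.3,130+233/3.3,.0105))
# rack roof corners z .082
for p in [(462,93),(440,208),(757,145),(742,264)]:
    print('rack',plane('top',280+p[0]/3.6,180+p[1]/3.6,.082))
print('bottle',plane('top',280+393/3.6,180+245/3.6,.055)); print('mug',plane('top',337,310,.1))
```

```text
handle ((311.5, 210.5), (11.0, 31.0), 90.0)
[[0.48335939 0.10545284 0.046     ]
 [0.49107834 0.02264425 0.046     ]
 [0.46121946 0.01988049 0.046     ]
 [0.45355909 0.1021919  0.046     ]]
stone ((228.51266479492188, 222.90989685058594), (20.083847045898438, 58.55213928222656), 22.03622817993164) 1074.5
[[0.35254279 0.32428227 0.04      ]
 [0.50384581 0.28790346 0.04      ]
 [0.48773079 0.23479246 0.04      ]
 [0.33747505 0.27259172 0.04      ]] [0.42039861 0.27989248 0.04      ]
[[234, 194], [248, 201], [223, 252], [209, 245]]
[[0.4993, 0.2768, 0.04], [0.4835, 0.2364, 0.04], [0.3413, 0.2833, 0.04], [0.3561, 0.3228, 0.04]]
tip top [ 0.48714003 -0.06135972  0.036     ]
tip sc [ 0.47707292 -0.05343321  0.036     ] [ 0.48173225 -0.05878552  0.0105    ]
rack [ 0.50086582 -0.18763855  0.082     ]
rack [ 0.41650142 -0.17617616  0.082     ]
rack [ 0.48252724 -0.39932528  0.082     ]
rack [ 0.39669636 -0.38920408  0.082     ]
bottle [ 0.39029895 -0.14896613  0.055     ]
mug [ 0.22582288 -0.02582247  0.1       ]
```

Emit:
carry_out:
  plan:
    - [0.03, 0.027, 0, 0, 0, 0.11]
    - [0.03, 0.027, 0, 0, 0, 0.11]
    - [0.03, 0.027, 0, 0, 0, 0.11]
    - [0.03, 0.027, 0, 0, 0, 0.11]
    - [0.03, 0.027, 0, 0, 0, 0.11]
    - [0.03, 0.027, 0, 0, 0, 0.11]
    - [0.012, 0.038, 0, 0, 0, 0.11]
    - [0.012, 0.038, 0, 0, 0, 0.11]
    - [0.012, 0.038, 0, 0, 0, 0.11]
    - [0.012, 0.038, 0, 0, 0, 0.11]
    - [0.012, 0.038, 0, 0, 0, 0.11]
    - [0.012, 0.038, 0, 0, 0, 0.11]
  fingers: -1
  force: 30

```text
time_s: 1.1
tcp_pos: [0.465, -0.2378, 0.2175]
eef_rot: [179.3, -0.0, -83.4]
contact_force: [1.2, 0.4, -0.1]
gripper_width: 0.0875
```

Emit:
carry_out:
  plan:
    - [0.001, 0.04, 0, 0, 0, 0]
    - [0.001, 0.04, 0, 0, 0, 0]
    - [0.001, 0.04, 0, 0, 0, 0]
    - [0.001, 0.04, 0, 0, 0, 0]
    - [0, 0.04, 0, 0, 0, 0]
    - [0, 0.04, 0, 0, 0, 0]
    - [0, 0.04, 0, 0, 0, 0]
    - [0, 0.02, 0, 0, 0, -0.01]
    - [0, 0.01, 0, 0.012, 0, -0.01]
    - [0, 0, 0, 0, 0, 0]

```text
time_s: 1.93
tcp_pos: [0.466, 0.0917, 0.2161]
eef_rot: [179.3, 0.8, -83.7]
contact_force: [-0.4, -0.3, -0.6]
gripper_width: 0.0877
```

Run:
```python
from h import *
im=r.capture("top"); s=r.capture("scene")
cv2.imwrite('pics/t1.png',im[:,:,::-1]);cv2.imwrite('pics/s1.png',s[:,:,::-1])
crop(im,370,500,190,270,6,'pics/t1a.png')
crop(s,270,480,130,290,3.7,'pics/s1a.png')
st=r.get_state();print(st['tcp_pos'],st['eef_rot'],st['joints'],st['contact_force'])
```

```text
[0.46597776 0.08974528 0.21600376] [179.25648913   0.69282943 -83.71174213] [ 33.90469573   2.25549278 -23.67858437  -1.06280181 -64.40747097
 -27.14997817] [ 0.64151951 -0.30831723 -0.67820463]
```

View pics/t1a.png

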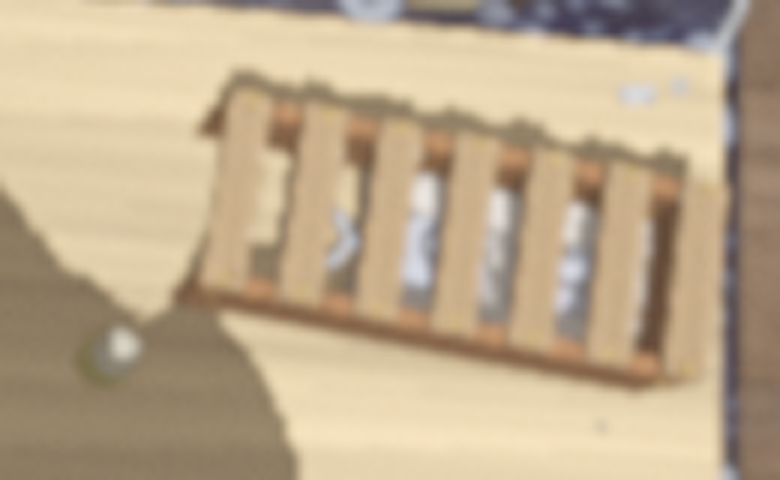

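View pics/s1a.png

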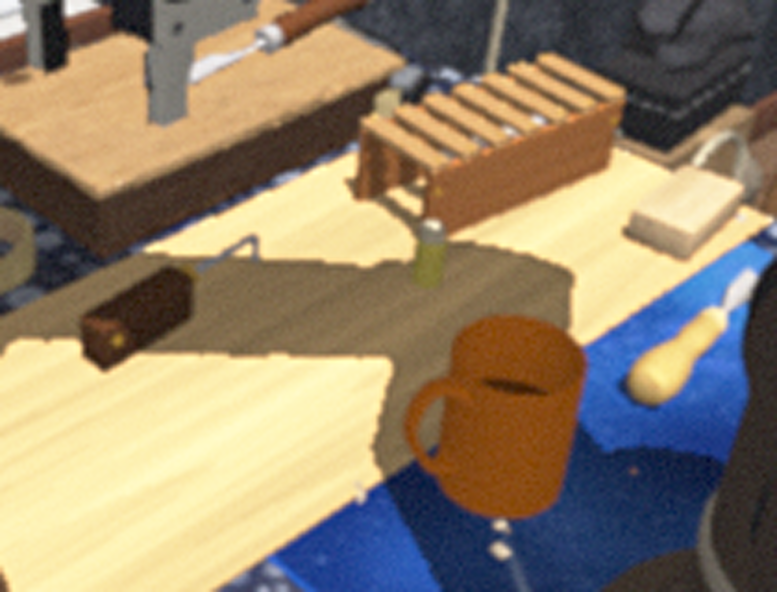

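View pics/t1.png

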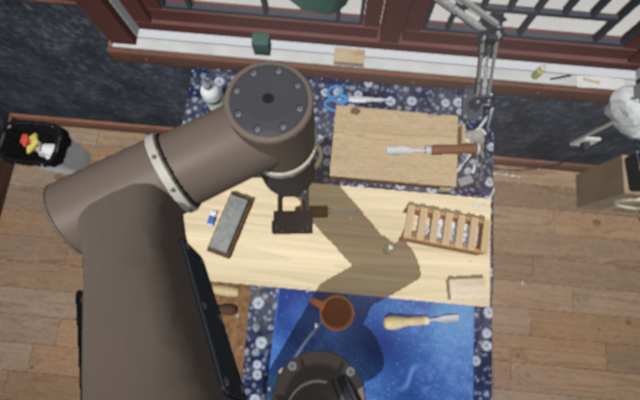

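Run:
```python
from h import *
im=cv2.imread('pics/t1.png')[:,:,::-1]
crop(im,398,452,198,252,14,'pics/t1b.png')
C=[plane('top',370+x/6,190+y/6,.082)[:2] for x,y in [(232,88),(202,290),(727,180),(702,378)]]
print(np.round(C,4))
a,b,c,d=C
for p,q in((a,b),(c,d),(a,c),(b,d)): v=q-p;print(np.linalg.norm(v),np.degrees(np.arctan2(v[1],v[0])))
print((a+b)/2,(c+d)/2)
```

```text
[[ 0.504  -0.1883]
 [ 0.4154 -0.1799]
 [ 0.4835 -0.4016]
 [ 0.3977 -0.3914]]
0.089006590255305 174.55813770500967
0.08632178880290657 173.23782958374866
0.21424150284874335 -95.50818397204132
0.2122666119408113 -94.7779086162987
[ 0.45972723 -0.18412854] [ 0.4406047  -0.39651916]
```

View pics/t1b.png

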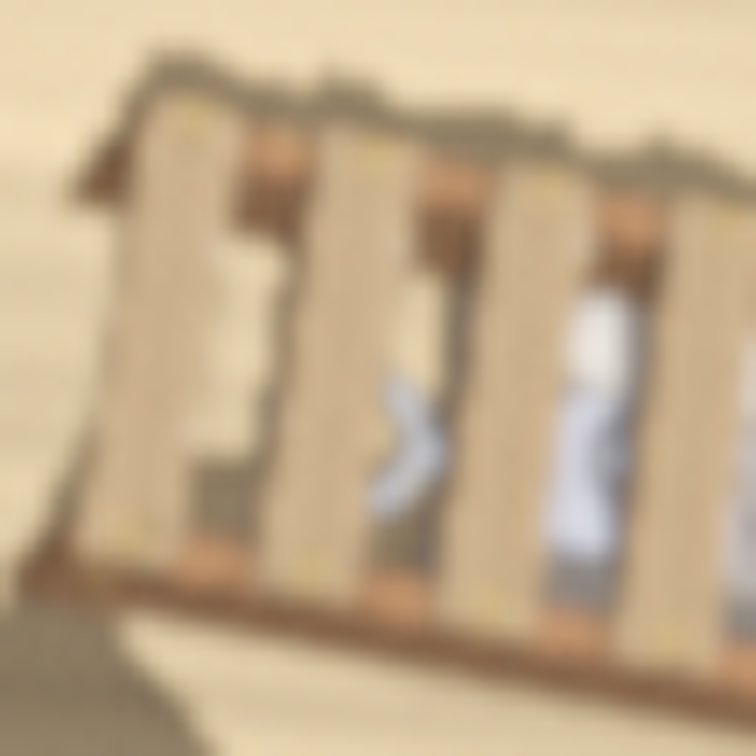

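Run:
```python
from h import *
w=plane('top',398+432/14,198+450/14,.018)[:2]
a=np.radians(-95.3); ex=np.array([np.cos(a),np.sin(a)]); ey=np.array([-ex[1],ex[0]])
m=np.array([.4597,-.1841])
# alt roofs: centreline
for n,e in(('wire',w),('eye',w-14e-3*ex)): print(n,e,'in rack: depth',(e-m)@ex,'lat',(e-m)@ey)
e=w-14e-3*ex
print('proj',proj('top',[*e,.018]),'hook origin when in eye',e-.125*ex)
# mug top, bottle in rack frame
for p in ([.3903,-.149],): print('bottle',(np.array(p)-m)@ex,(np.array(p)-m)@ey)
s=cv2.imread('pics/s1.png')[:,:,::-1]
crop(s,280,350,180,240,11,'pics/s1b.png')
```

```text
wire [ 0.45297077 -0.25987479] in rack: depth 0.07607241370870306 lat 0.0002989023813106722
eye [ 0.45426396 -0.24593465] in rack: depth 0.06207241370870305 lat 0.00029890238131064927
proj [423.76696548 229.20559257] hook origin when in eye [ 0.46581028 -0.12146906]
bottle -0.02853941813748748 -0.07234550167338433
```

View pics/s1b.png

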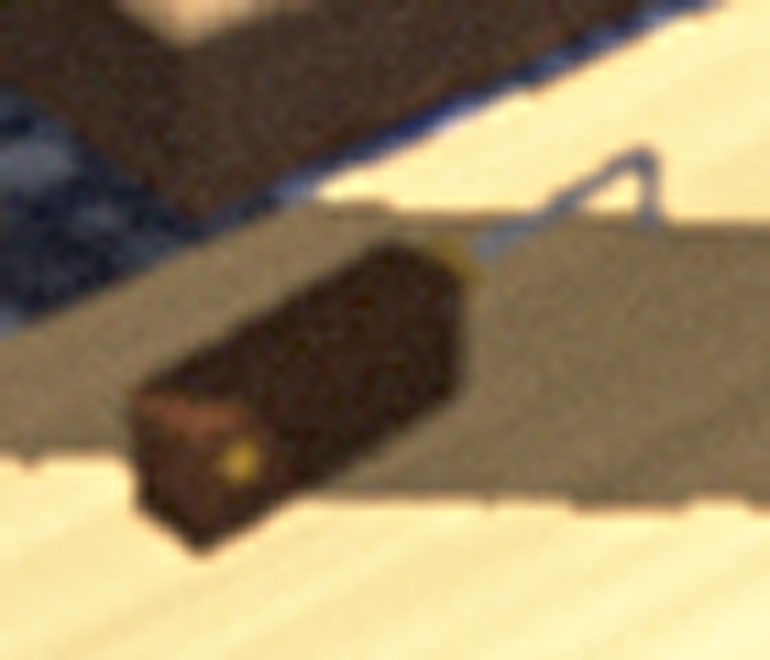

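```bash
cat >> h.py <<'E'
from scipy.spatial.transform import Rotation as Ro
def d(x,y,z,yaw):
    s=r.get_state(); p=s['tcp_pos']; R=Ro.from_euler('xyz',s['eef_rot'],degrees=True)
    T=Ro.from_euler('xyz',[180,0,yaw],degrees=True)
    print('t',s['time_s'],'pos',p.round(4),'rot',s['eef_rot'].round(2),'F',s['contact_force'].round(1),'w',round(s['gripper_width'],4))
    print('delta',(np.array([x,y,z])-p).round(4),'rv',(T*R.inv()).as_rotvec().round(4))
E
python3 -c "
from h import *
d(.473,.064,.017,-84.7)"
```

```text
t 2.0333 pos [0.466  0.0897 0.216 ] rot [179.26   0.69 -83.71] F [ 0.6 -0.3 -0.7] w 0.0872
delta [ 0.007  -0.0257 -0.199 ] rv [-0.0107 -0.0141 -0.0173]
```

Emit:
carry_out:
  plan:
    - [0.004, -0.012, -0.03, -0.005, -0.007, -0.009]
    - [0.003, -0.01, -0.035, -0.005, -0.007, -0.009]
    - [0, -0.003, -0.035, 0, 0, 0]
    - [0, 0, -0.03, 0, 0, 0]
    - [0, 0, -0.015, 0, 0, 0]
    - [0, 0, 0, 0, 0, 0]
    - [0, 0, 0, 0, 0, 0]

```text
time_s: 2.62
tcp_pos: [0.4735, 0.0534, 0.068]
eef_rot: [-179.7, 0.0, -85.3]
contact_force: [0.3, -0.1, 0.7]
gripper_width: 0.088
```

```bash
python3 -c "
from h import *
d(.473,.064,.017,-84.7)
s=r.capture('scene');crop(s,250,400,140,260,5,'pics/s2.png')
print(proj('scene',[.473,.064,.046]),plane('top',333,184,.071))
"
```

```text
t 2.6167 pos [0.4735 0.0534 0.068 ] rot [-179.72    0.    -85.29] F [ 0.3 -0.1  0.7] w 0.088
delta [-0.0005  0.0106 -0.051 ] rv [-0.0005  0.0049  0.0104]
[306.80515211 208.45515503] [0.54385443 0.01166025 0.071     ]
```

View pics/s2.png

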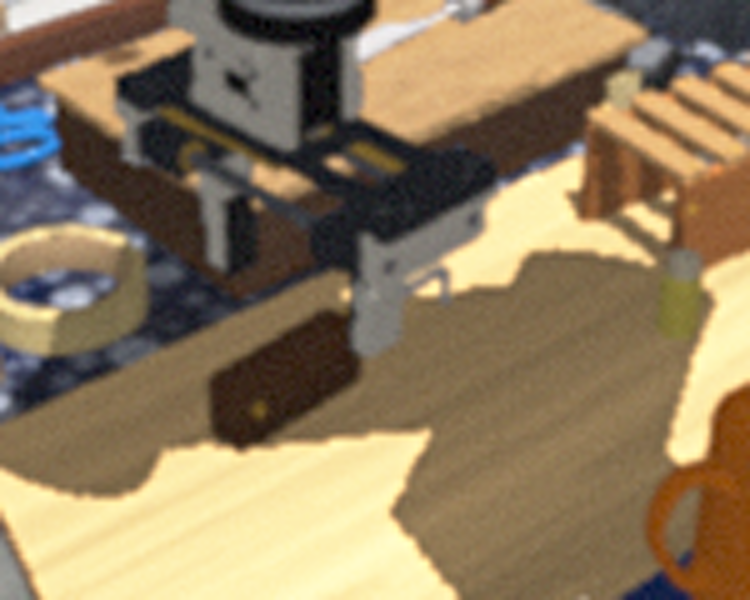

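Emit:
carry_out:
  plan:
    - [0, 0.007, -0.02, 0, 0.003, 0.006]
    - [0, 0.003, -0.02, 0, 0.002, 0.003]
    - [0, 0, -0.009, 0, 0, 0]
    - [0, 0, -0.001, 0, 0, 0]
    - [0, 0, 0, 0, 0, 0]

```text
time_s: 3.08
tcp_pos: [0.4793, 0.0641, 0.024]
eef_rot: [-179.3, 0.3, -84.8]
contact_force: [-0.3, -0.2, 0.5]
gripper_width: 0.0878
```

```bash
python3 -c "
from h import *
d(.473,.064,.017,-84.7)
s=r.capture('scene');crop(s,250,400,140,260,5,'pics/s3.png')
"
```

```text
t 3.0833 pos [0.4793 0.0641 0.024 ] rot [-179.31    0.28  -84.84] F [-0.3 -0.2  0.5] w 0.0878
delta [-0.0063 -0.0001 -0.007 ] rv [-0.0059  0.0116  0.0025]
```

View pics/s3.png

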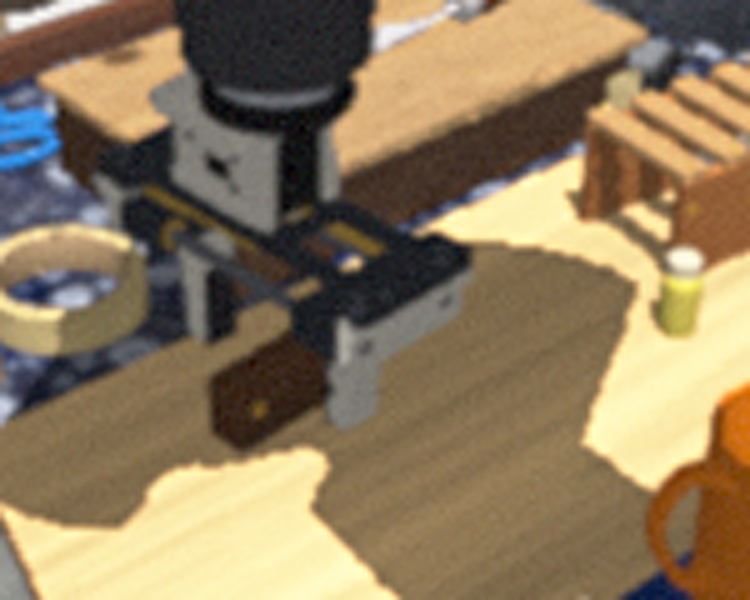

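Emit:
carry_out:
  plan:
    - [-0.004, 0, -0.004, -0.004, 0.008, 0.002]
    - [-0.002, 0, -0.003, -0.002, 0.004, 0]
    - [0, 0, 0, 0, 0, 0]
    - [0, 0, 0, 0, 0, 0]

```text
time_s: 3.47
tcp_pos: [0.4746, 0.0648, 0.0199]
eef_rot: [-179.8, 0.1, -84.7]
contact_force: [-0.6, -0.6, -0.3]
gripper_width: 0.088
```

Emit:
carry_out:
  plan:
    - [0, 0, 0, 0, 0, 0]
    - [0, 0, 0, 0, 0, 0]
    - [0, 0, 0, 0, 0, 0]
    - [0, 0, 0, 0, 0, 0]
    - [0, 0, 0, 0, 0, 0]
    - [0, 0, 0, 0, 0, 0]
  fingers: 1
  force: 40

```text
time_s: 3.97
tcp_pos: [0.475, 0.0651, 0.0207]
eef_rot: [-179.7, 0.1, -84.7]
contact_force: [0.2, 0.0, -0.3]
gripper_width: 0.0531
```

```bash
python3 -c "
from h import *
d(.473,.064,.017,-84.7)
s=r.capture('scene');crop(s,250,400,140,260,5,'pics/s4.png')
"
```

```text
t 3.9667 pos [0.475  0.0651 0.0207] rot [-1.7972e+02  1.2000e-01 -8.4690e+01] F [ 0.2  0.  -0.3] w 0.0531
delta [-0.002  -0.0011 -0.0037] rv [-0.0025  0.0046 -0.0002]
```

View pics/s4.png

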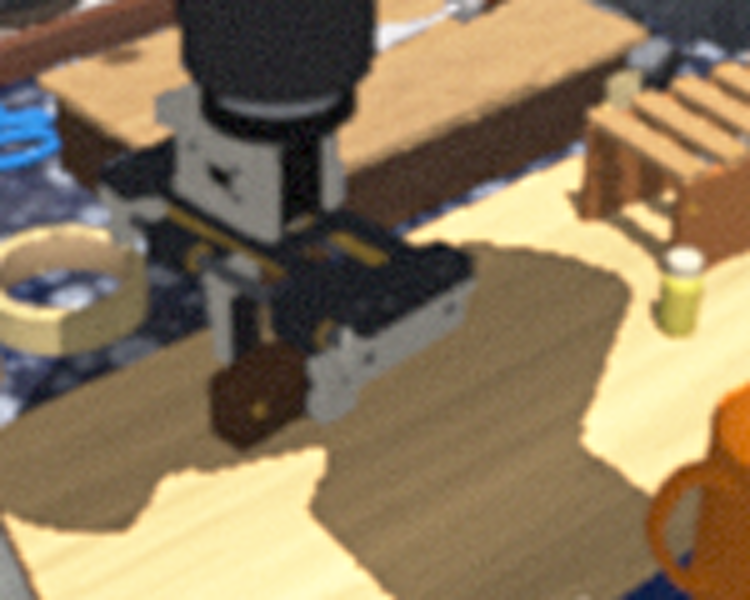

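Emit:
carry_out:
  plan:
    - [-0.001, -0.001, -0.003, 0, 0.003, 0]
    - [0, 0, -0.001, 0, 0, 0]
    - [0, 0, 0, 0, 0, 0]
    - [0, 0, 0, 0, 0, 0]
    - [0, 0, 0, 0, 0, 0]
    - [0, 0, 0, 0, 0, 0]

```text
time_s: 4.52
tcp_pos: [0.4738, 0.064, 0.0162]
eef_rot: [-179.9, 0.1, -84.7]
contact_force: [0.5, -0.3, 1.1]
gripper_width: 0.0275
```

Emit:
carry_out:
  plan:
    - [0, 0, 0.008, 0, 0, 0]
    - [0, 0, 0.014, 0, 0, 0]
    - [0, -0.01, 0.002, 0, 0, -0.05]
    - [0, -0.02, 0, 0, 0, -0.05]
    - [0, -0.02, 0, 0, 0, -0.05]
    - [0, -0.015, 0, 0, 0, -0.03]
    - [0, -0.01, 0, 0, 0, 0]
    - [0, 0, 0, 0, 0, 0]
    - [0, 0, 0, 0, 0, 0]

```text
time_s: 5.27
tcp_pos: [0.4727, -0.0138, 0.0438]
eef_rot: [180.0, 0.1, -95.3]
contact_force: [-0.7, 0.0, -2.5]
gripper_width: 0.0278
```

```bash
python3 -c "
from h import *
d(.4751,-.0205,.036,-95.3)
s=r.capture('scene');crop(s,290,400,140,240,6,'pics/s5.png');crop(r.capture('top'),300,460,180,270,5,'pics/t5.png')
"
```

```text
t 5.2667 pos [ 0.4727 -0.0138  0.0438] rot [ 1.800e+02  1.400e-01 -9.532e+01] F [-0.7  0.  -2.5] w 0.0278
delta [ 0.0024 -0.0067 -0.0078] rv [-0.0024  0.0001  0.0003]
```

View pics/s5.png

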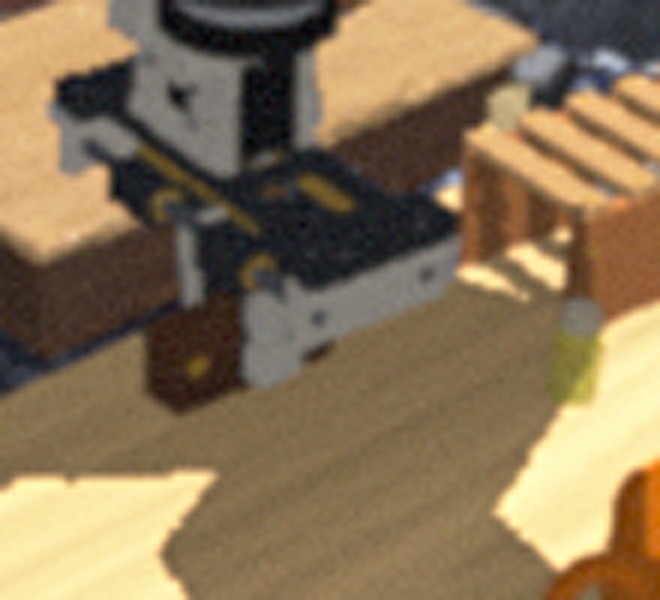

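View pics/t5.png

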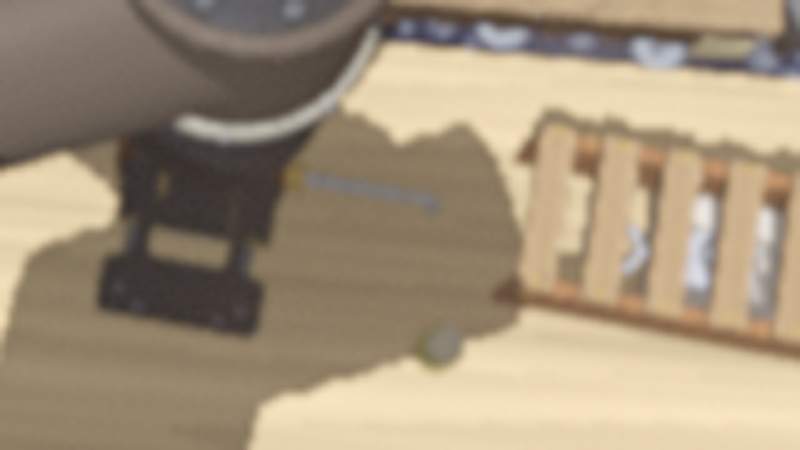

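```bash
python3 -c "
from h import *
a=plane('top',300+435/5,180+204/5,.064);b=plane('top',300+305/5,180+182/5,.064)
v=a-b;ang=np.degrees(np.arctan2(v[1],v[0]));print(a,b,ang)
t=np.array([.4727,-.0138]);A=np.radians(-95.32);ex=np.array([np.cos(A),np.sin(A)]);ey=np.array([-ex[1],ex[0]])
print((a[:2]-t)@ex,(a[:2]-t)@ey)
"
```

```text
[ 0.45983849 -0.13769887  0.064     ] [ 0.46518769 -0.06913549  0.064     ] -94.46108373169663
0.1245576529517884 -0.001318429332308447
```

Emit:
carry_out:
  plan:
    - [0, -0.012, -0.003, 0, 0, 0]
    - [-0.001, -0.02, -0.002, 0, 0, 0]
    - [-0.001, -0.02, 0, 0, 0, 0]
    - [-0.001, -0.02, 0, 0, 0, 0]
    - [-0.001, -0.014, 0, 0, 0, 0]
    - [-0.001, -0.007, 0, 0, 0, 0]
    - [0, -0.004, 0, 0, 0, 0]
    - [0, 0, 0, 0, 0, 0]
    - [0, 0, 0, 0, 0, 0]

```text
time_s: 6.12
tcp_pos: [0.4697, -0.1079, 0.0387]
eef_rot: [-179.9, 0.2, -94.5]
contact_force: [0.3, -0.7, -1.7]
gripper_width: 0.0276
```

```bash
python3 -c "
from h import *
d(.4667,-.122,.038,-95.3)
s=r.capture('scene');crop(s,320,430,130,230,6,'pics/s6.png');crop(r.capture('top'),340,460,180,270,6,'pics/t6.png')
"
```

```text
t 6.1167 pos [ 0.4697 -0.1079  0.0387] rot [-1.7994e+02  1.7000e-01 -9.4540e+01] F [ 0.3 -0.7 -1.7] w 0.0276
delta [-0.003  -0.0141 -0.0007] rv [-0.0029  0.0013 -0.0132]
```

View pics/s6.png

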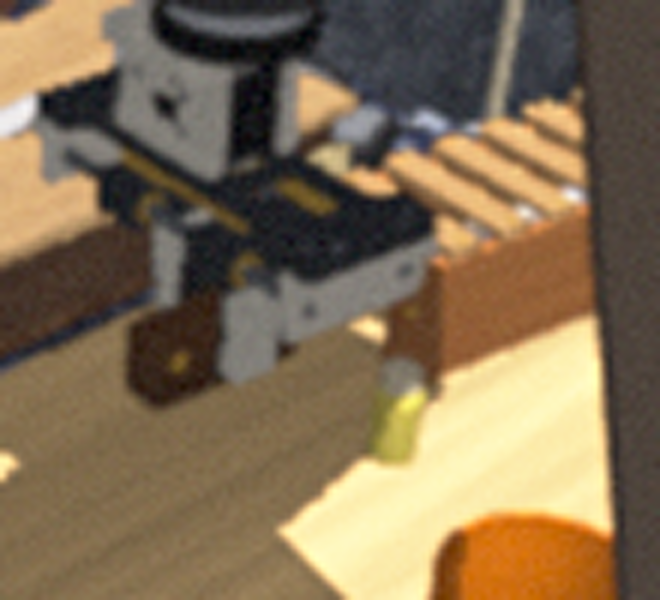

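View pics/t6.png

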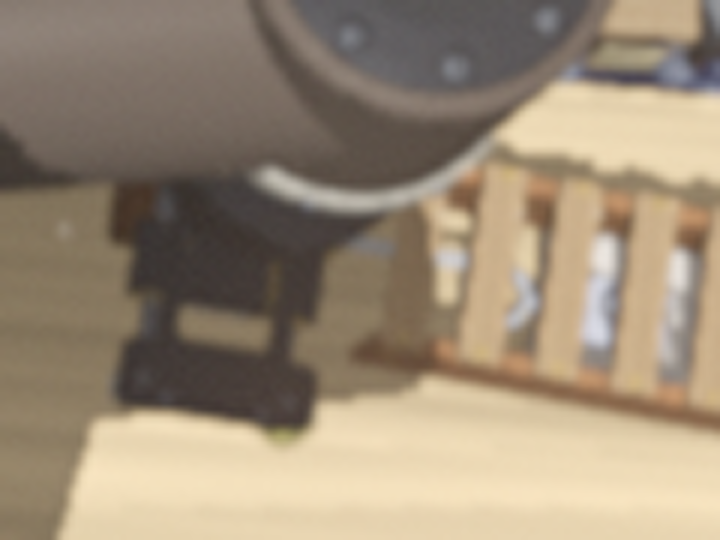

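Emit:
carry_out:
  plan:
    - [-0.001, -0.008, 0, 0, 0, -0.007]
    - [-0.001, -0.005, -0.001, -0.002, 0.001, -0.006]
    - [-0.001, -0.002, 0, 0, 0, 0]
    - [0, 0, 0, 0, 0, 0]
    - [0, 0, 0, 0, 0, 0]

```text
time_s: 6.63
tcp_pos: [0.467, -0.1224, 0.0378]
eef_rot: [-180.0, 0.0, -95.2]
contact_force: [0.2, 0.1, -1.6]
gripper_width: 0.0275
```

```bash
python3 -c "
from h import *
d(.4667,-.122,.038,-95.3)
im=r.capture('top');crop(im,398,452,198,252,12,'pics/t7.png')
p=r.get_state()['tcp_pos'];A=np.radians(-95.3);ex=np.array([np.cos(A),np.sin(A)]);ey=np.array([-ex[1],ex[0]])
t=p[:2]+.123*ex-.001*ey
for z in (p[2]-.0102+.033,p[2]-.0057): print((proj('top',[*t,z])-[398,198])*12)
print('eye',(proj('top',[.4543,-.2445,.018])-[398,198])*12)
"
```

```text
t 6.6333 pos [ 0.467  -0.1224  0.0378] rot [-1.7997e+02  5.0000e-02 -9.5180e+01] F [ 0.2  0.1 -1.6] w 0.0275
delta [-0.0003  0.0004  0.0002] rv [-0.0008  0.0007 -0.0022]
[354.23505576 344.70928529]
[320.29608878 363.60499756]
eye [302.9031593 373.7317007]
```

View pics/t7.png

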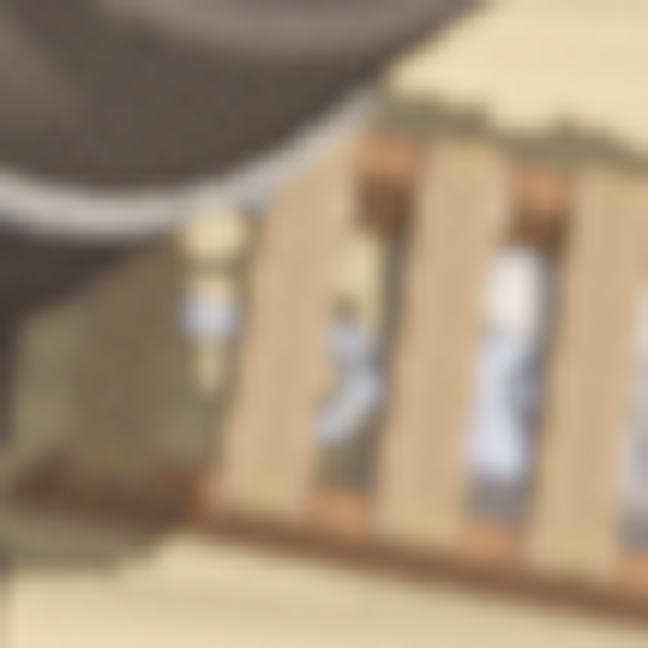

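Emit:
carry_out:
  plan:
    - [0, 0, -0.005, 0, 0, 0]
    - [0, 0, -0.006, 0, 0, 0]
    - [0, 0, -0.006, 0, 0, 0]
    - [0, 0, -0.002, 0, 0, 0]
    - [0, 0, 0, 0, 0, 0]

```text
time_s: 7.1
tcp_pos: [0.4669, -0.1222, 0.0166]
eef_rot: [-180.0, 0.1, -95.2]
contact_force: [0.5, 0.5, -1.3]
gripper_width: 0.0276
```

```bash
python3 -c "
from h import *
d(.4667,-.122,.0175,-95.3)
im=r.capture('top');crop(im,398,452,198,252,12,'pics/t8.png')
"
```

```text
t 7.1 pos [ 0.4669 -0.1222  0.0166] rot [-1.7996e+02  6.0000e-02 -9.5170e+01] F [ 0.5  0.5 -1.3] w 0.0276
delta [-0.0002  0.0002  0.0009] rv [-0.0009  0.0008 -0.0023]
```

View pics/t8.png

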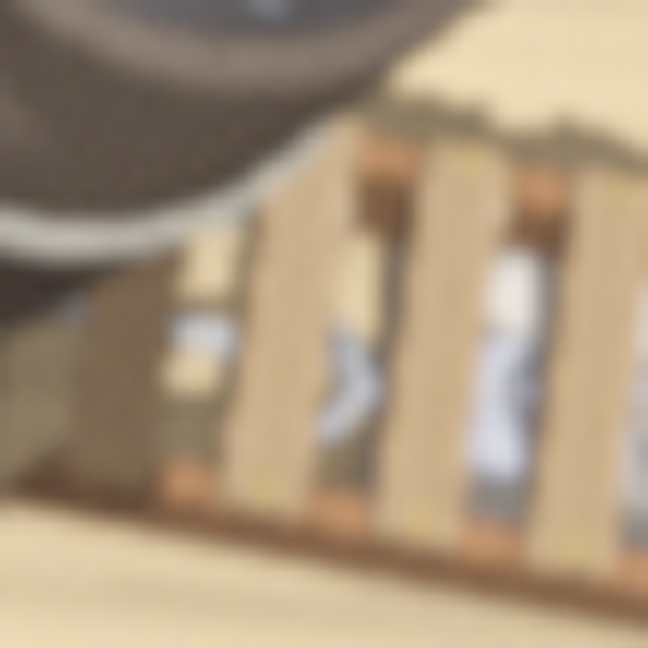

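Emit:
carry_out:
  plan:
    - [0.0005, 0.005, 0.001, 0, 0, 0]
    - [0.0007, 0.008, 0, 0, 0, 0]
    - [0.001, 0.011, 0, 0, 0, 0]
    - [0.001, 0.011, 0, 0, 0, 0]
    - [0.001, 0.011, 0, 0, 0, 0]
    - [0.001, 0.011, 0, 0, 0, 0]
    - [0.001, 0.011, 0, 0, 0, 0]
    - [0.0005, 0.006, 0, 0, 0, 0]
    - [0, 0.002, 0, 0, 0, 0]
    - [0, 0, 0, 0, 0, 0]

```text
time_s: 7.98
tcp_pos: [0.472, -0.0409, 0.0185]
eef_rot: [179.9, -0.1, -95.2]
contact_force: [0.1, -3.5, -2.9]
gripper_width: 0.0277
```

```bash
python3 -c "
from h import *
d(.4878,.1028,.0175,-95.3)
p=r.get_state()['tcp_pos'];A=np.radians(-95.3);ex=np.array([np.cos(A),np.sin(A)]);ey=np.array([-ex[1],ex[0]])
v=p[:2]-[.4669,-.1222];print(v@ex,v@ey)
im=r.capture('top');crop(im,380,500,180,270,6,'pics/t9.png')
"
```

```text
t 7.9833 pos [ 0.472  -0.0409  0.0185] rot [ 1.7988e+02 -9.0000e-02 -9.5180e+01] F [ 0.1 -3.5 -2.9] w 0.0277
delta [ 0.0158  0.1437 -0.001 ] rv [ 0.0014 -0.0022 -0.0022]
-0.08145791009122354 -0.00242837072300565
```

View pics/t9.png

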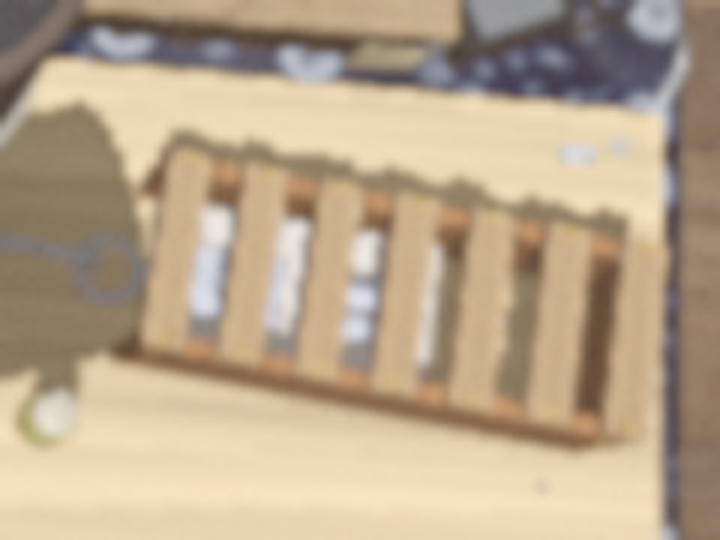

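Emit:
carry_out:
  plan:
    - [0.0009, 0.007, -0.001, 0, 0, 0]
    - [0.0014, 0.011, 0, 0, 0, 0]
    - [0.0014, 0.012, 0, 0, 0, 0]
    - [0.0014, 0.012, 0, 0, 0, 0]
    - [0.0013, 0.012, 0, 0, 0, 0]
    - [0.0013, 0.012, 0, 0, 0, 0]
    - [0.0013, 0.012, 0, 0, 0, 0]
    - [0.0013, 0.012, 0, 0, 0, 0]
    - [0.0012, 0.01, 0, 0, 0, 0]
    - [0.0006, 0.005, 0, 0, 0, 0]
    - [0, 0.001, 0, 0, 0, 0]
    - [0, 0, 0, 0, 0, 0]

```text
time_s: 9.03
tcp_pos: [0.4826, 0.0703, 0.0172]
eef_rot: [179.7, -0.2, -95.4]
contact_force: [-0.9, -4.4, -2.1]
gripper_width: 0.0278
```

```bash
python3 -c "
from h import *
d(.4878,.1028,.0175,-95.3)
im=r.capture('top');crop(im,280,500,170,270,3.6,'pics/t10.png')
im=r.capture('scene');crop(im,250,450,120,270,4,'pics/s10.png')
"
```

```text
t 9.0333 pos [0.4826 0.0703 0.0172] rot [179.68  -0.24 -95.38] F [-0.9 -4.4 -2.1] w 0.0278
delta [0.0052 0.0325 0.0003] rv [ 0.0036 -0.0059  0.0014]
```

View pics/t10.png

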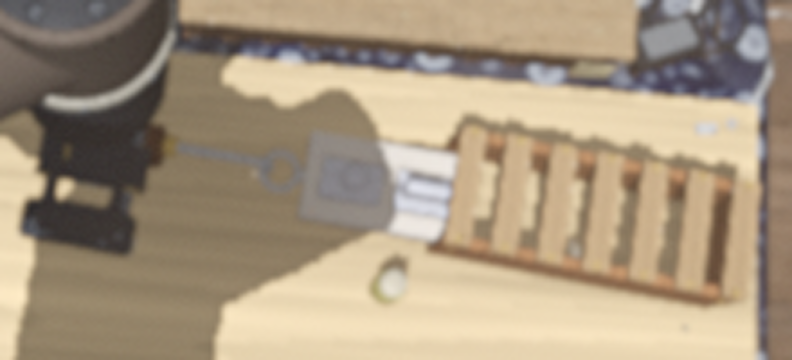

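View pics/s10.png

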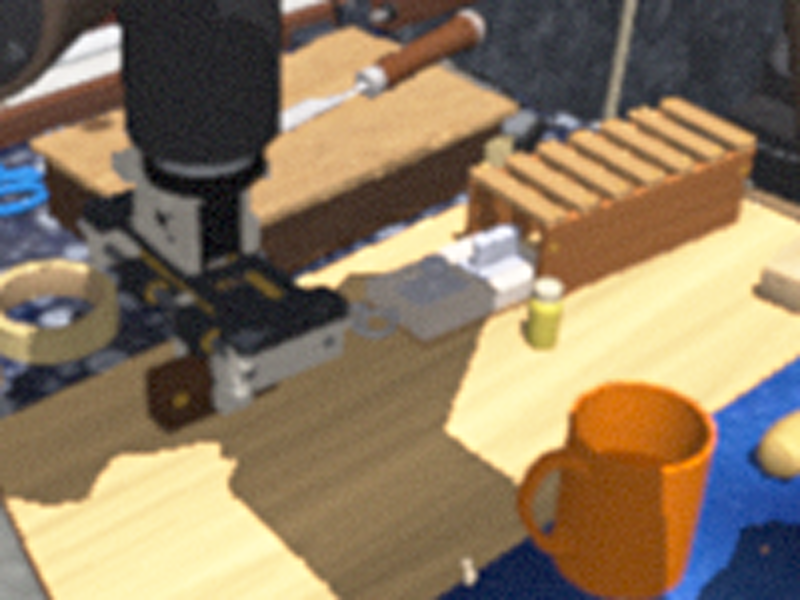

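Emit:
carry_out:
  plan:
    - [0.001, 0.007, 0, 0.001, -0.002, 0]
    - [0.0014, 0.011, 0, 0.001, -0.002, 0]
    - [0.0014, 0.012, 0, 0.001, -0.002, 0]
    - [0.0014, 0.011, 0, 0, 0, 0]
    - [0.001, 0.006, 0, 0, 0, 0]
    - [0, 0.002, 0, 0, 0, 0]
    - [0, 0, 0, 0, 0, 0]

```text
time_s: 9.72
tcp_pos: [0.4884, 0.1208, 0.0171]
eef_rot: [180.0, -0.1, -95.6]
contact_force: [-1.0, -2.8, -2.3]
gripper_width: 0.0278
```

```bash
python3 -c "
from h import *
d(.4878,.1028,.0175,-95.3)
im=r.capture('top');crop(im,280,500,170,270,3.6,'pics/t11.png')
"
```

```text
t 9.7167 pos [0.4884 0.1208 0.0171] rot [ 1.7996e+02 -6.0000e-02 -9.5590e+01] F [-1.  -2.8 -2.3] w 0.0278
delta [-0.0006 -0.018   0.0004] rv [ 0.001  -0.0008  0.005 ]
```

View pics/t11.png

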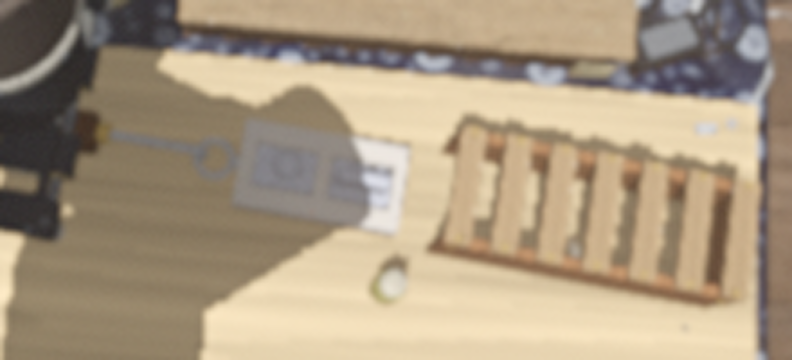

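Emit:
carry_out:
  plan:
    - [-0.0007, -0.006, 0, 0, 0, 0]
    - [0, -0.003, 0, 0, 0, 0]
    - [0, 0, 0, 0, 0, 0]

```text
time_s: 10.02
tcp_pos: [0.4886, 0.1121, 0.0173]
eef_rot: [-179.9, 0.1, -95.5]
contact_force: [-0.4, -0.7, -2.7]
gripper_width: 0.0276
```

Emit:
carry_out:
  plan:
    - [0, 0, 0.006, 0, 0, 0]
    - [0, 0, 0.01, 0, 0, 0]
    - [0, 0, 0.01, 0, 0, 0]
    - [0, 0, 0.005, 0, 0, 0]
    - [0, 0, 0, 0, 0, 0]

```text
time_s: 10.43
tcp_pos: [0.4893, 0.1114, 0.0521]
eef_rot: [-179.8, 0.1, -95.6]
contact_force: [0.2, 0.4, -1.6]
gripper_width: 0.0277
```

```bash
python3 -c "
from h import *
d(.40,.12,.0165,-95.3)
im=r.capture('top');crop(im,280,500,170,270,3.6,'pics/t12.png')
im=r.capture('scene');crop(im,250,450,120,270,4,'pics/s12.png')
"
```

```text
t 10.4333 pos [0.4893 0.1114 0.0521] rot [-1.7985e+02  1.3000e-01 -9.5640e+01] F [ 0.2  0.4 -1.6] w 0.0277
delta [-0.0893  0.0086 -0.0356] rv [-0.0021  0.0029  0.006 ]
```

View pics/t12.png

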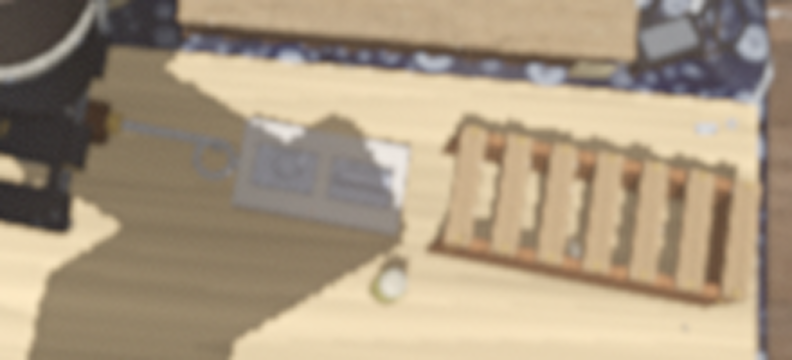

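View pics/s12.png

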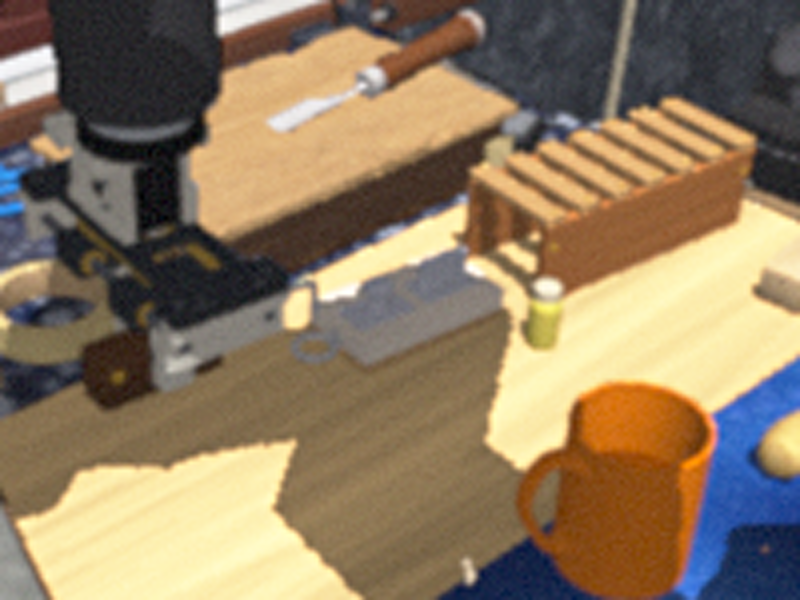

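Emit:
carry_out:
  plan:
    - [-0.008, 0.003, 0, 0, 0, 0]
    - [-0.015, 0.004, 0, 0, 0, 0]
    - [-0.018, 0.003, 0, 0, 0, 0]
    - [-0.018, 0.002, 0, -0.001, 0.001, 0]
    - [-0.014, 0, -0.003, -0.001, 0.001, 0]
    - [-0.006, 0, -0.006, 0, 0, 0]
    - [-0.002, 0, -0.006, 0, 0, 0]
    - [0, 0, -0.003, 0, 0, 0]
    - [0, 0, 0, 0, 0, 0]

```text
time_s: 11.28
tcp_pos: [0.4015, 0.1227, 0.0293]
eef_rot: [179.9, -0.1, -95.7]
contact_force: [0.9, 0.9, -1.8]
gripper_width: 0.0278
```

```bash
python3 -c "
from h import *
d(.405,.122,.0165,-95.3)
"
```

```text
t 11.2833 pos [0.4015 0.1227 0.0293] rot [ 1.7986e+02 -1.4000e-01 -9.5720e+01] F [ 0.9  0.9 -1.8] w 0.0278
delta [ 0.0035 -0.0007 -0.0128] rv [ 0.0022 -0.0027  0.0073]
```

Lower to the board (original grasp height 0.0162).

Emit:
carry_out:
  plan:
    - [0, 0, -0.005, 0.001, -0.001, 0]
    - [0, 0, -0.004, 0.001, -0.001, 0]
    - [0, 0, -0.002, 0, 0, 0]
    - [0, 0, 0, 0, 0, 0]
    - [0, 0, 0, 0, 0, 0]

```text
time_s: 11.7
tcp_pos: [0.4035, 0.1229, 0.0162]
eef_rot: [179.9, -0.1, -95.8]
contact_force: [-3.4, 1.0, 9.3]
gripper_width: 0.0276
```

```bash
python3 -c "
from h import *
d(.405,.122,.0162,-95.3)
"
```

```text
t 11.7 pos [0.4035 0.1229 0.0162] rot [ 1.7994e+02 -7.0000e-02 -9.5790e+01] F [-3.4  1.   9.3] w 0.0276
delta [ 0.0015 -0.0009 -0.    ] rv [ 0.0012 -0.0011  0.0086]
```

Emit:
carry_out:
  plan:
    - [0, 0, 0, 0, 0, 0]
    - [0, 0, 0, 0, 0, 0]
    - [0, 0, 0, 0, 0, 0]
    - [0, 0, 0, 0, 0, 0]
    - [0, 0, 0, 0, 0, 0]
  fingers: -0.2

```text
time_s: 12.12
tcp_pos: [0.405, 0.1236, 0.0171]
eef_rot: [-179.9, 0.0, -95.8]
contact_force: [-0.8, 0.3, -0.1]
gripper_width: 0.0512
```

Emit:
carry_out:
  plan:
    - [0, 0, 0.01, 0, 0, 0]
    - [0, 0, 0.025, 0, 0, 0]
    - [0, 0, 0.035, 0, 0, 0]
    - [0, 0, 0.035, 0, 0, 0]
    - [0, 0, 0.01, 0, 0, 0]
    - [0, 0, 0, 0, 0, 0]

```text
time_s: 12.62
tcp_pos: [0.4034, 0.122, 0.1368]
eef_rot: [179.9, -0.2, -95.8]
contact_force: [0.5, -0.0, -0.2]
gripper_width: 0.0526
```

```bash
python3 -c "
from h import *
im=r.capture('top');crop(im,270,470,170,280,4,'pics/t13.png')
cv2.imwrite('pics/t13f.png',im[:,:,::-1])
im=r.capture('scene');crop(im,240,440,120,270,4,'pics/s13.png')
d(.405,.122,.0162,-95.3)
"
```

```text
t 12.7167 pos [0.4026 0.1214 0.1347] rot [179.83  -0.26 -95.8 ] F [-0.3 -0.4 -0.5] w 0.0527
delta [ 0.0024  0.0006 -0.1185] rv [ 0.0042 -0.0034  0.0087]
```

View pics/t13.png

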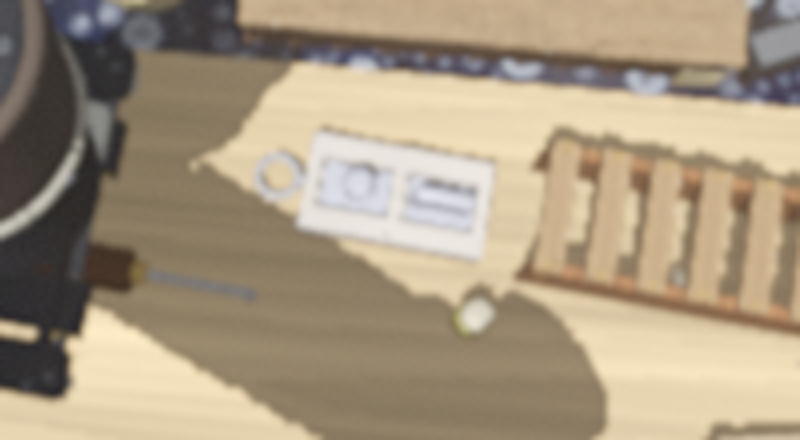

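View pics/s13.png

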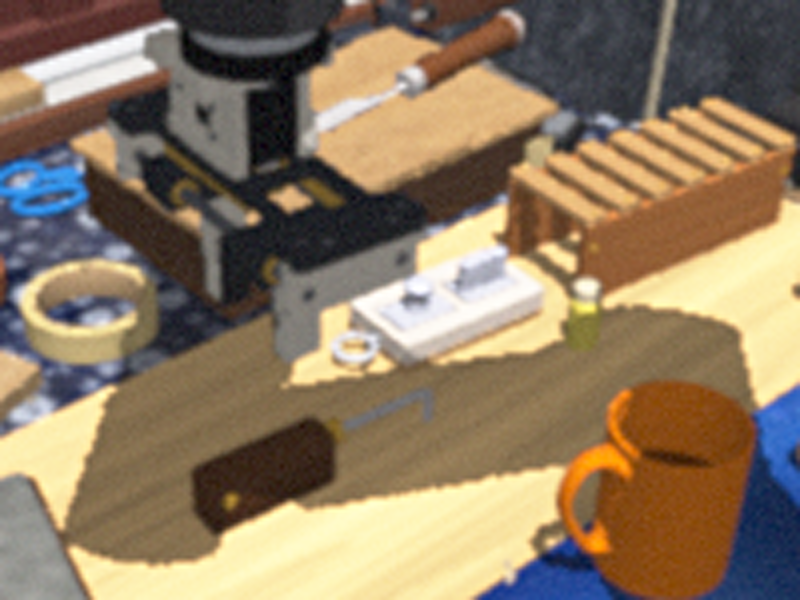

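```bash
python3 -c "
from h import *
C=[plane('top',270+x/4,170+y/4,.030)[:2] for x,y in [(322,130),(494,161),(481,259),(299,228)]]
print(np.round(C,4))
a,b,c,e=C
for p,q in((a,b),(e,c),(b,c),(a,e)): v=q-p;print(np.linalg.norm(v),np.degrees(np.arctan2(v[1],v[0])))
m=sum(C)/4;v=(b+c-a-e);v/=np.linalg.norm(v);print('origin',m,'yaw',np.degrees(np.arctan2(v[1],v[0])),'bar',m+.029*v)
rk=np.array([.4597,-.1841]);A=np.radians(-95.3);ex=np.array([np.cos(A),np.sin(A)]);print('origin rack x',(m-rk)@ex-.1075)
# bar top
im=r.capture('top');crop(im,360,400,205,240,18,'pics/t14.png')
print((proj('top',[*(m+.029*v),.053])-[360,205])*18)
bar=m+.029*v
d(*bar,.033,-95.3)
"
```

```text
[[ 0.5073 -0.0404]
 [ 0.4967 -0.1587]
 [ 0.4289 -0.1538]
 [ 0.4385 -0.0303]]
0.11878438678711561 -95.14399003085633
0.1238294568589586 -94.46310722406687
0.06797669156026999 175.85460886450207
0.06954461880483692 171.68113866073563
origin [ 0.46786442 -0.09579336] yaw -94.79646918420283 bar [ 0.46543954 -0.1246918 ]
origin rack x -0.19618325805944953
[387.97171614 251.15589225]
t 12.7667 pos [0.402  0.1209 0.1337] rot [179.73  -0.35 -95.81] F [ 0.5 -0.3 -0. ] w 0.0523
delta [ 0.0635 -0.2456 -0.1007] rv [ 0.0056 -0.0053  0.0089]
```

View pics/t14.png

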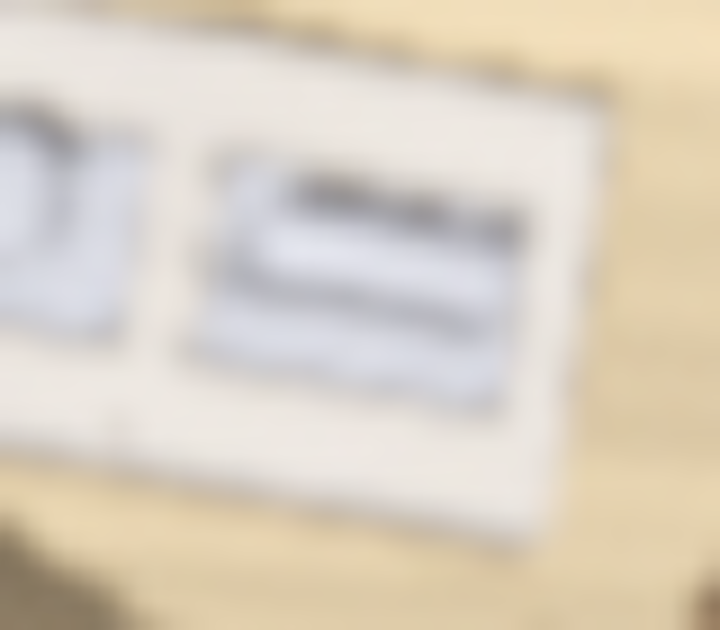

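Emit:
carry_out:
  plan:
    - [0.008, -0.025, 0, 0.002, -0.002, 0.004]
    - [0.01, -0.035, 0, 0.002, -0.002, 0.004]
    - [0.01, -0.038, 0, 0.001, -0.001, 0.004]
    - [0.01, -0.038, 0, 0, 0, 0.004]
    - [0.01, -0.038, -0.005, 0, 0, 0.003]
    - [0.008, -0.035, -0.015, 0, 0, 0]
    - [0.004, -0.02, -0.015, 0, 0, 0]
    - [0, -0.01, -0.01, 0, 0, 0]
    - [0, 0, 0, 0, 0, 0]
    - [0, 0, 0, 0, 0, 0]

```text
time_s: 13.6
tcp_pos: [0.4552, -0.13, 0.0724]
eef_rot: [178.7, -0.4, -94.4]
contact_force: [0.8, -0.4, 0.6]
gripper_width: 0.0528
```

```bash
python3 -c "
from h import *
d(.464,-.1235,.033,-94.8)
"
```

```text
t 13.6 pos [ 0.4552 -0.13    0.0724] rot [178.75  -0.38 -94.43] F [ 0.8 -0.4  0.6] w 0.0528
delta [ 0.0088  0.0065 -0.0394] rv [ 0.0048 -0.0223 -0.0063]
```

Emit:
carry_out:
  plan:
    - [0.006, 0.004, -0.006, 0.003, -0.012, -0.003]
    - [0.003, 0.002, -0.01, 0.002, -0.01, -0.003]
    - [0, 0, -0.01, 0, 0, 0]
    - [0, 0, -0.006, 0, 0, 0]
    - [0, 0, 0, 0, 0, 0]

```text
time_s: 14.02
tcp_pos: [0.4628, -0.1211, 0.0375]
eef_rot: [179.8, -0.0, -94.7]
contact_force: [-0.7, -0.1, 1.2]
gripper_width: 0.053
```

```bash
python3 -c "
from h import *
d(.464,-.1235,.033,-94.8)
im=r.capture('scene');crop(im,310,410,130,220,7,'pics/s15.png')
"
```

```text
t 14.0167 pos [ 0.4628 -0.1211  0.0375] rot [ 1.7976e+02 -3.0000e-02 -9.4680e+01] F [-0.7 -0.1  1.2] w 0.053
delta [ 0.0012 -0.0024 -0.0045] rv [ 0.0001 -0.0043 -0.0021]
```

View pics/s15.png

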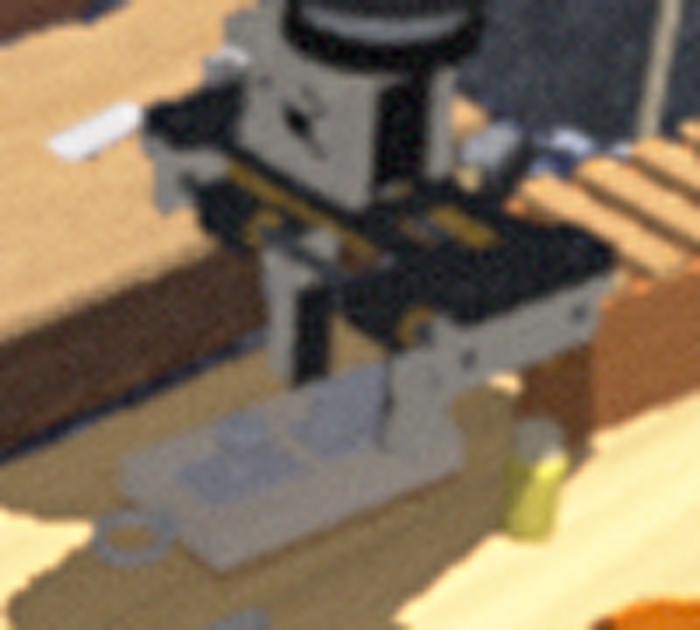

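Emit:
carry_out:
  plan:
    - [0.001, -0.002, -0.003, 0, -0.004, -0.002]
    - [0, 0, -0.001, 0, 0, 0]
    - [0, 0, 0, 0, 0, 0]
    - [0, 0, 0, 0, 0, 0]
    - [0, 0, 0, 0, 0, 0]
    - [0, 0, 0, 0, 0, 0]
    - [0, 0, 0, 0, 0, 0]
    - [0, 0, 0, 0, 0, 0]
    - [0, 0, 0, 0, 0, 0]
    - [0, 0, 0, 0, 0, 0]
  fingers: 1
  force: 25

```text
time_s: 14.9
tcp_pos: [0.4657, -0.1222, 0.0361]
eef_rot: [-179.8, 0.0, -94.7]
contact_force: [-0.4, 0.4, 0.0]
gripper_width: 0.0112
```

Emit:
carry_out:
  plan:
    - [0, 0, 0.005, 0, 0, 0]
    - [0, 0, 0.008, 0, 0, 0]
    - [0, 0, 0.01, 0, 0, 0]
    - [0, 0, 0.02, 0, 0, 0]
    - [0, 0, 0.025, 0, 0, 0]
    - [0, 0, 0.015, 0, 0, 0]
    - [0, 0, 0, 0, 0, 0]

```text
time_s: 15.48
tcp_pos: [0.4637, -0.1228, 0.1249]
eef_rot: [-180.0, -0.0, -94.7]
contact_force: [0.5, 0.4, -0.8]
gripper_width: 0.011
```

```bash
python3 -c "
from h import *
im=r.capture('scene');crop(im,290,410,110,220,6,'pics/s16.png')
im=r.capture('top');cv2.imwrite('pics/t16.png',im[:,:,::-1])
crop(im,165,325,165,295,4,'pics/t16a.png')
# stone re-measure: outer/grey
d(.42,.28,.12,-18)
"
```

```text
t 15.5833 pos [ 0.4626 -0.1227  0.1224] rot [ 1.7989e+02 -3.0000e-02 -9.4740e+01] F [-0.2  0.  -1.2] w 0.0102
delta [-0.0426  0.4027 -0.0024] rv [ 1.6000e-03 -1.3000e-03  1.3393e+00]
```

View pics/s16.png

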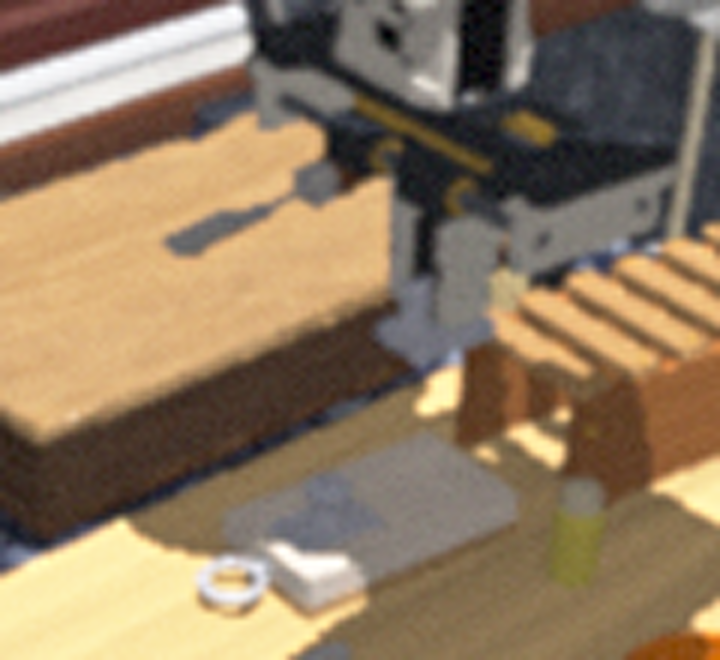

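View pics/t16.png

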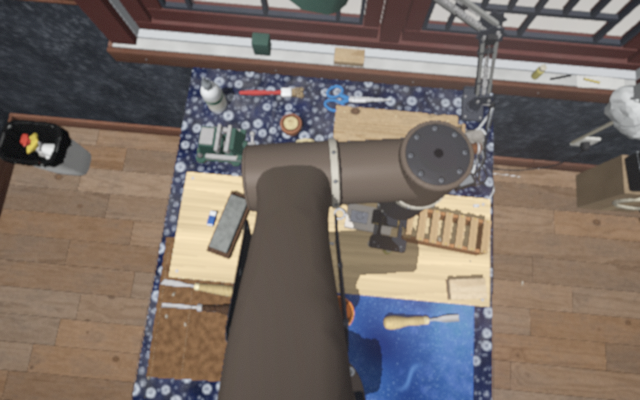

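```bash
python3 -c "
from h import *
im=cv2.imread('pics/top0.png');hsv=cv2.cvtColor(im,cv2.COLOR_BGR2HSV)
C=[plane('top',165+x/4,165+y/4,.04)[:2] for x,y in [(270,112),(333,140),(249,354),(177,328)]]
a,b,c,e=C;print(np.round(C,4))
for p,q in((a,e),(b,c),(a,b),(e,c)): v=q-p;print(np.linalg.norm(v),np.degrees(np.arctan2(v[1],v[0])))
print(sum(C)/4)
m=cv2.inRange(hsv,(0,0,60),(180,45,190));k=np.zeros_like(m);k[185:265,205:255]=m[185:265,205:255]
c=max(cv2.findContours(k,0,cv2.CHAIN_APPROX_NONE)[0],key=cv2.contourArea)
f=np.zeros_like(m);cv2.drawContours(f,[c],-1,255,-1);ys,xs=np.nonzero(f)
P=np.array([plane('top',x,y,.04)[:2] for x,y in zip(xs,ys)]);mu=P.mean(0);w,V=np.linalg.eigh(np.cov(P.T));print('centroid',mu,'sides',np.sqrt(12*w),'long',np.degrees(np.arctan2(V[1,1],V[0,1])))
"
```

```text
[[0.5017 0.2813]
 [0.4863 0.2361]
 [0.3384 0.2716]
 [0.3509 0.3213]]
0.15598099597338735 165.13117183057616
0.15214038821657433 166.49971802182384
0.047684333017045624 -108.77365053724628
0.051211219418479954 -104.1564194176025
[0.41932656 0.27757468]
centroid [0.41876554 0.2799586 ] sides [0.05338222 0.15397673] long 165.58384499008116
```

Emit:
carry_out:
  plan:
    - [0, 0.02, 0.003, 0, 0, 0.1]
    - [-0.002, 0.03, 0.003, 0, 0, 0.12]
    - [-0.003, 0.034, 0, 0, 0, 0.12]
    - [-0.003, 0.034, 0, 0, 0, 0.12]
    - [-0.003, 0.034, 0, 0, 0, 0.12]
    - [-0.003, 0.034, 0, 0, 0, 0.12]
    - [-0.003, 0.034, 0, 0, 0, 0.12]
    - [-0.003, 0.034, 0, 0, 0, 0.12]
    - [-0.003, 0.03, 0, 0, 0, 0.12]
    - [-0.003, 0.02, 0, 0, 0, 0.12]
    - [0, 0.01, 0, 0, 0, 0.08]
    - [0, 0, 0, 0, 0, 0]

```text
time_s: 16.58
tcp_pos: [0.4254, 0.2015, 0.1179]
eef_rot: [178.9, 0.2, -19.5]
contact_force: [0.5, 0.3, 0.0]
gripper_width: 0.0107
```

```bash
python3 -c "
from h import *
d(.42,.28,.075,-18)
print(r.get_state()['joints'])
"
```

```text
t 16.5833 pos [0.4254 0.2015 0.1179] rot [ 1.7887e+02  1.5000e-01 -1.9520e+01] F [0.5 0.3 0. ] w 0.0107
delta [-0.0054  0.0785 -0.0429] rv [ 0.0178 -0.0088  0.0265]
[ 49.61469235   7.84301215 -32.45005719   0.33441931 -50.81396459
  20.65545812]
```

Emit:
carry_out:
  plan:
    - [-0.001, 0.02, -0.006, 0.006, -0.003, 0.03]
    - [-0.002, 0.025, -0.01, 0.006, -0.003, 0.03]
    - [-0.002, 0.02, -0.01, 0.006, -0.003, 0.03]
    - [-0.001, 0.01, -0.008, 0, 0, 0]
    - [0, 0.002, -0.004, 0, 0, 0]
    - [0, 0, 0, 0, 0, 0]
    - [0, 0, 0, 0, 0, 0]

```text
time_s: 17.17
tcp_pos: [0.4161, 0.2755, 0.0729]
eef_rot: [179.4, 0.2, -15.0]
contact_force: [0.8, -0.6, -1.0]
gripper_width: 0.0108
```

```bash
python3 -c "
from h import *
d(.419,.279,.058,-14.4)
im=r.capture('scene');crop(im,180,320,180,310,5,'pics/s17.png')
im=r.capture('top');crop(im,165,325,165,295,4,'pics/t17.png')
"
```

```text
t 17.1667 pos [0.4161 0.2755 0.0729] rot [179.43   0.23 -14.96] F [ 0.8 -0.6 -1. ] w 0.0108
delta [ 0.0029  0.0035 -0.0149] rv [ 0.0085 -0.0064  0.0097]
```

View pics/s17.png

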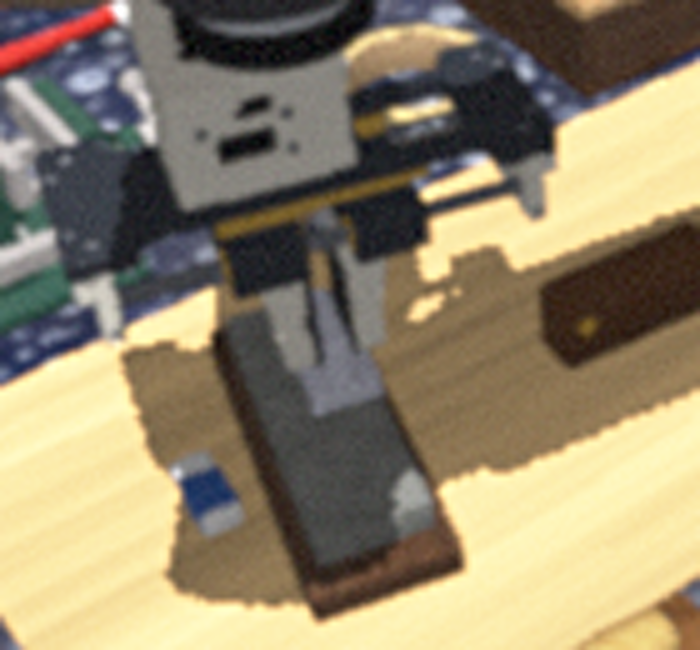

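View pics/t17.png

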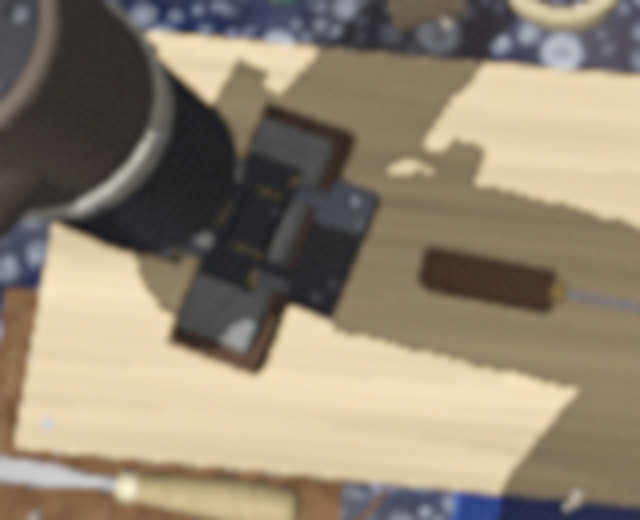

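Emit:
carry_out:
  plan:
    - [0.002, 0.003, -0.003, 0.005, -0.004, 0.006]
    - [0.001, 0.001, -0.003, 0.003, -0.002, 0.003]
    - [0, 0, -0.003, 0, 0, 0]
    - [0, 0, -0.002, 0, 0, 0]
    - [0, 0, 0, 0, 0, 0]
    - [0, 0, 0, 0, 0, 0]

```text
time_s: 17.77
tcp_pos: [0.4208, 0.2783, 0.0631]
eef_rot: [-179.8, -0.1, -14.6]
contact_force: [0.4, 0.1, -0.8]
gripper_width: 0.0109
```

```bash
python3 -c "
from h import *
d(.419,.279,.056,-14.4)
im=r.capture('scene');crop(im,200,300,210,310,7,'pics/s18.png')
"
```

```text
t 17.7667 pos [0.4208 0.2783 0.0631] rot [-1.7976e+02 -9.0000e-02 -1.4610e+01] F [ 0.4  0.1 -0.8] w 0.0109
delta [-0.0018  0.0007 -0.0071] rv [-0.0037  0.0026  0.0037]
```

View pics/s18.png

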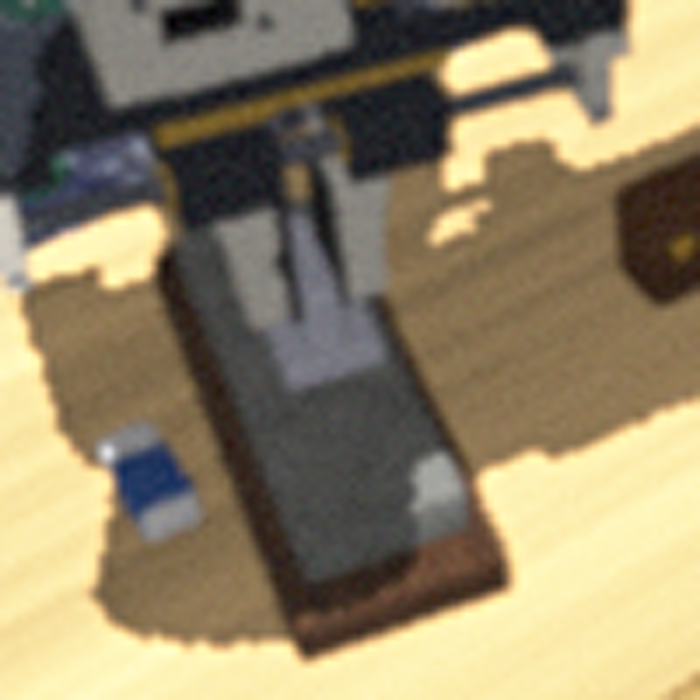

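```bash
python3 -c "
from h import *
A=np.radians(-14.4);ex=np.array([np.cos(A),np.sin(A)]);ey=np.array([-ex[1],ex[0]])
s=np.array([.419,.279])
def q(u,v,z):
    p=plane('scene',200+u/7,210+v/7,z)[:2]-s;return round(p@ex,4),round(p@ey,4)
print('plate near corners',q(288,390,.047),q(385,358,.047), q(288,390,.050),q(288,390,.044))
print('stone near',q(313,580,.04),q(465,530,.04),'far left',q(180,240,.04),'right edge',q(388,310,.04))
t=np.array([.4208,.2783])-s;print('tcp',t@ex,t@ey)
"
```

```text
plate near corners (np.float64(-0.0222), np.float64(0.0149)) (np.float64(-0.0219), np.float64(-0.0157)) (np.float64(-0.0253), np.float64(0.0154)) (np.float64(-0.0192), np.float64(0.0144))
stone near (np.float64(-0.0912), np.float64(0.0282)) (np.float64(-0.0923), np.float64(-0.0166)) far left (np.float64(0.0672), np.float64(0.0265)) right edge (np.float64(0.0056), np.float64(-0.0247))
tcp 0.0019175326110469659 -0.00023036641589333008
```

Emit:
carry_out:
  plan:
    - [-0.001, 0.001, -0.003, -0.003, 0.002, 0.004]
    - [0, 0.001, -0.002, 0, 0, 0]
    - [0, 0, -0.002, 0, 0, 0]
    - [0, 0, 0, 0, 0, 0]
    - [0, 0, 0, 0, 0, 0]

```text
time_s: 18.23
tcp_pos: [0.42, 0.281, 0.0561]
eef_rot: [-179.9, -0.1, -14.3]
contact_force: [-0.9, -0.9, 1.8]
gripper_width: 0.0108
```

```bash
python3 -c "
from h import *
d(.419,.280,.056,-14.4)
"
```

```text
t 18.2333 pos [0.42   0.281  0.0561] rot [-1.7994e+02 -6.0000e-02 -1.4310e+01] F [-0.9 -0.9  1.8] w 0.0108
delta [-0.001  -0.001  -0.0001] rv [-0.0008  0.0013 -0.0016]
```

Just touching. One more small step down, then open.

Emit:
carry_out:
  plan:
    - [0, -0.001, -0.001, 0, 0, 0]
    - [0, 0, 0, 0, 0, 0]

```text
time_s: 18.4
tcp_pos: [0.4202, 0.2813, 0.0564]
eef_rot: [-179.8, -0.1, -14.3]
contact_force: [-0.4, 0.2, -0.8]
gripper_width: 0.0105
```

```bash
python3 -c "
from h import *
d(.419,.280,.056,-14.4)
"
```

```text
t 18.4 pos [0.4202 0.2813 0.0564] rot [-1.7981e+02 -9.0000e-02 -1.4260e+01] F [-0.4  0.2 -0.8] w 0.0105
delta [-0.0012 -0.0013 -0.0004] rv [-0.0028  0.0024 -0.0025]
```

Emit:
carry_out:
  plan:
    - [-0.001, -0.001, -0.001, -0.002, 0.002, 0]
    - [0, 0, -0.001, 0, 0, 0]
    - [0, 0, 0, 0, 0, 0]

```text
time_s: 18.65
tcp_pos: [0.4199, 0.2812, 0.0564]
eef_rot: [-179.8, -0.1, -14.2]
contact_force: [-1.0, 0.1, -0.7]
gripper_width: 0.0109
```

Emit:
carry_out:
  plan:
    - [-0.001, -0.001, -0.002, -0.002, 0.002, 0]
    - [0, 0, -0.002, 0, 0, 0]
    - [0, 0, 0, 0, 0, 0]

```text
time_s: 18.9
tcp_pos: [0.4201, 0.2813, 0.0565]
eef_rot: [-179.8, -0.2, -14.0]
contact_force: [0.4, 0.4, -1.1]
gripper_width: 0.0106
```

```bash
python3 -c "
from h import *
d(.419,.280,.056,-14.4)
im=r.capture('scene');crop(im,200,300,210,310,7,'pics/s19.png')
"
```

```text
t 18.9 pos [0.4201 0.2813 0.0565] rot [-1.7984e+02 -1.6000e-01 -1.4050e+01] F [ 0.4  0.4 -1.1] w 0.0106
delta [-0.0011 -0.0013 -0.0005] rv [-0.0021  0.0034 -0.0061]
```

View pics/s19.png

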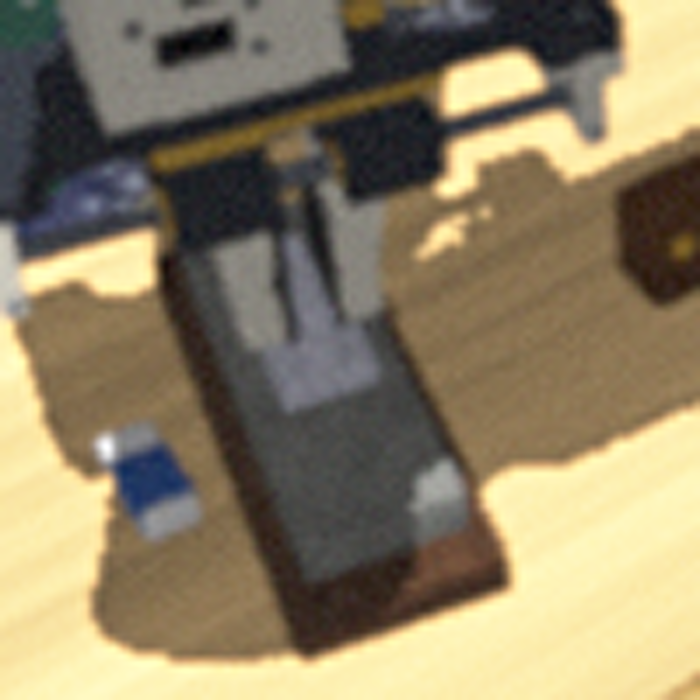

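Emit:
carry_out:
  plan:
    - [0, 0, -0.003, 0, 0, 0]
    - [0, 0, -0.003, 0, 0, 0]

```text
time_s: 19.12
tcp_pos: [0.4212, 0.2814, 0.0537]
eef_rot: [-179.8, -0.3, -13.9]
contact_force: [-8.6, -6.9, 33.8]
gripper_width: 0.0111
```

Emit:
carry_out:
  plan:
    - [0, 0, 0.001, 0, 0, 0]
    - [0, 0, 0, 0, 0, 0]

```text
time_s: 19.28
tcp_pos: [0.4214, 0.2813, 0.055]
eef_rot: [-179.8, -0.3, -13.9]
contact_force: [0.4, -0.8, -0.1]
gripper_width: 0.0109
```

```bash
python3 -c "
from h import *
d(.419,.280,.056,-14.4)
"
```

```text
t 19.2833 pos [0.4214 0.2813 0.055 ] rot [-179.77   -0.33  -13.92] F [ 0.4 -0.8 -0.1] w 0.0109
delta [-0.0024 -0.0013  0.001 ] rv [-0.0025  0.0065 -0.0084]
```

Emit:
carry_out:
  plan:
    - [0, 0, 0, 0, 0, 0]
    - [0, 0, 0, 0, 0, 0]
    - [0, 0, 0, 0, 0, 0]
    - [0, 0, 0, 0, 0, 0]
    - [0, 0, 0, 0, 0, 0]
    - [0, 0, 0, 0, 0, 0]
  fingers: -0.2

```text
time_s: 19.78
tcp_pos: [0.4207, 0.2805, 0.0526]
eef_rot: [-179.9, -0.2, -14.0]
contact_force: [0.9, -0.1, 0.2]
gripper_width: 0.0453
```

Emit:
carry_out:
  plan:
    - [0, 0, 0.01, 0, 0, 0]
    - [0, 0, 0.025, 0, 0, 0]
    - [0, 0, 0.03, 0, 0, 0]
    - [0.005, -0.02, 0.03, 0, 0, 0]
    - [0.005, -0.035, 0.02, 0, 0, 0]
    - [0.005, -0.038, 0, 0, 0, 0]
    - [0.005, -0.038, 0, 0, 0, 0]
    - [0.005, -0.038, 0, 0, 0, 0]
    - [0.005, -0.038, 0, 0, 0, 0]
    - [0.005, -0.038, 0, 0, 0, 0]
    - [0, -0.02, 0, 0, 0, 0]
    - [0, 0, 0, 0, 0, 0]

```text
time_s: 20.78
tcp_pos: [0.4559, 0.0055, 0.183]
eef_rot: [-179.7, -0.8, -13.5]
contact_force: [-0.5, 0.4, -0.4]
gripper_width: 0.0523
```

```bash
python3 -c "
from h import *
s=r.capture('scene');crop(s,200,300,210,310,7,'pics/s20.png');cv2.imwrite('pics/s20f.png',s[:,:,::-1])
im=r.capture('top');crop(im,200,260,185,260,9,'pics/t20.png');cv2.imwrite('pics/t20f.png',im[:,:,::-1])
d(.4,.0,.1,0)
"
```

```text
t 20.8833 pos [0.4565 0.0077 0.183 ] rot [-179.69   -0.85  -13.45] F [-0.1 -0.2  0.1] w 0.0525
delta [-0.0565 -0.0077 -0.083 ] rv [-0.0036  0.0155  0.2348]
```

View pics/s20.png

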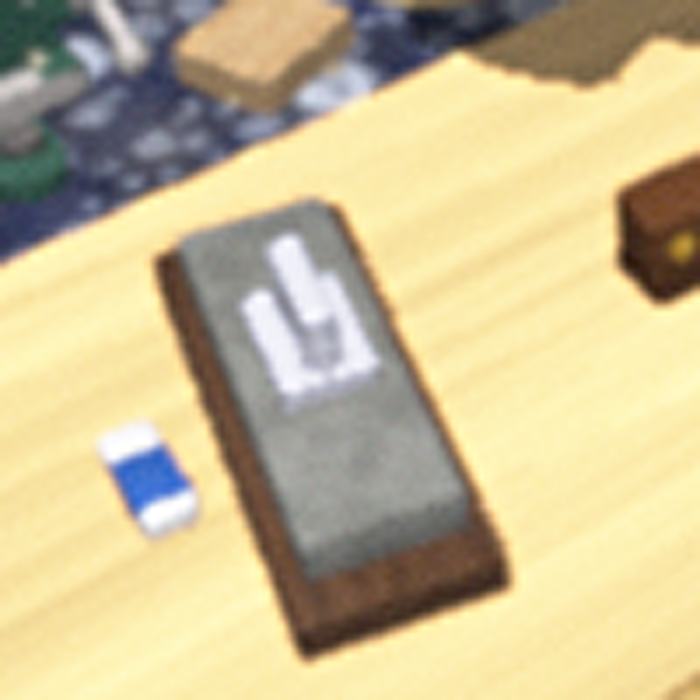

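View pics/t20.png

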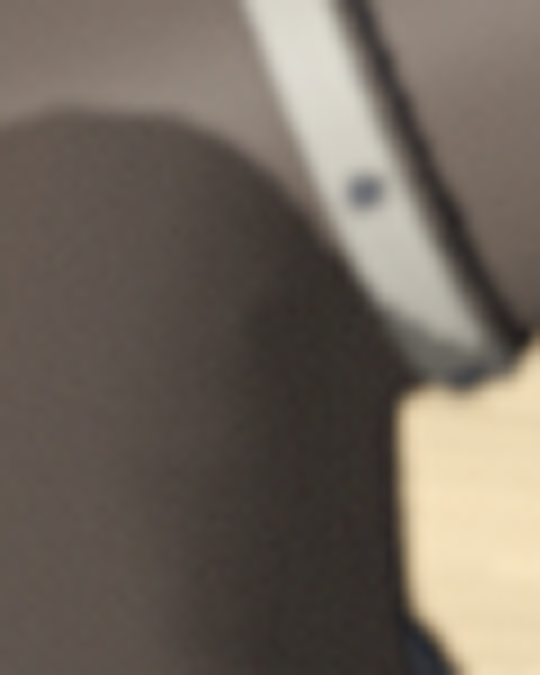

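View pics/s20f.png

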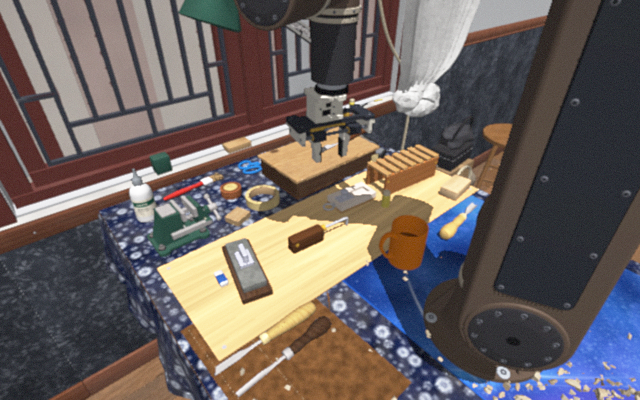

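View pics/t20f.png

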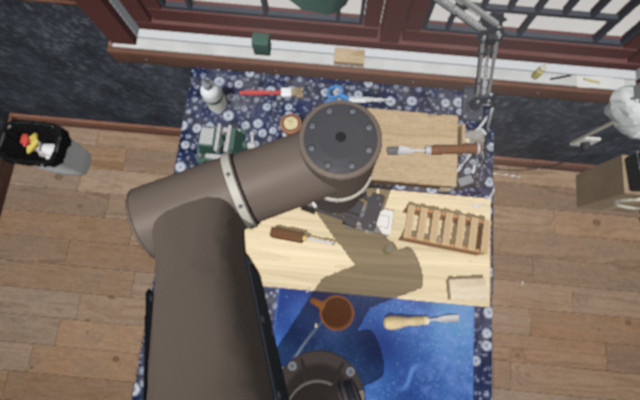

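```bash
python3 -c "
from h import *
def P(u,v,z): return plane('scene',200+u/7,210+v/7,z)[:2]
S=[P(182,240,.04),P(328,202,.04),P(470,500,.04),P(302,556,.04)]
for i in range(4):
  v=S[(i+1)%4]-S[i];print(np.linalg.norm(v).round(4),np.degrees(np.arctan2(v[1],v[0])).round(1))
c=sum(S)/4;v=S[1]+S[0]-S[2]-S[3];v/=np.linalg.norm(v);w=np.array([-v[1],v[0]]);print('stone c',c,np.degrees(np.arctan2(v[1],v[0])))
for u,vv,z in [(286,396,.05),(380,360,.05),(244,298,.05),(285,408,.04),(270,240,.063),(300,235,.063),(335,315,.063),(300,320,.063)]:
  p=P(u,vv,z)-c;print((u,vv),'along',(p@v).round(4),'across',(p@w).round(4))
"
```

```text
0.0486 -107.3
0.1464 165.2
0.0502 74.7
0.1482 -15.4
stone c [0.41190659 0.28340437] -15.089238993121668
(286, 396) along -0.0197 across 0.0139
(380, 360) along -0.017 across -0.0161
(244, 298) along 0.0277 across 0.0144
(285, 408) along -0.0143 across 0.014
(270, 240) along 0.0359 across 0.0023
(300, 235) along 0.0342 across -0.0069
(335, 315) along -0.0058 across -0.0067
(300, 320) along -0.0035 across 0.0035
```

Emit:
carry_out:
  plan:
    - [0, -0.03, 0.01, 0, 0, 0]
    - [0, -0.04, 0.01, 0, 0, 0]
    - [0, -0.04, 0.01, 0, 0, 0]
    - [0, -0.04, 0.01, 0, 0, 0]
    - [0, -0.04, 0, 0, 0, 0]
    - [0, -0.04, 0, 0, 0, 0]
    - [0, -0.04, 0, 0, 0, 0]
    - [0, -0.04, 0, 0, 0, 0]
    - [0, -0.04, 0, 0, 0, 0]
    - [0, -0.03, 0, 0, 0, 0]
    - [0, -0.01, 0, 0, 0, 0]
    - [0, 0, 0, 0, 0, 0]

```text
time_s: 21.88
tcp_pos: [0.4626, -0.3884, 0.23]
eef_rot: [-179.7, -1.3, -12.1]
contact_force: [0.9, 0.7, 0.4]
gripper_width: 0.0527
```

```bash
python3 -c "
from h import *
im=r.capture('top');crop(im,190,430,170,290,3.3,'pics/t21.png');crop(im,200,260,185,260,8,'pics/t21a.png')
cv2.imwrite('pics/t21f.png',im[:,:,::-1])
s=r.capture('scene');crop(s,200,440,130,310,3.3,'pics/s21.png')
d(.4,.0,.1,0)
"
```

```text
t 21.9833 pos [ 0.4626 -0.3864  0.2301] rot [-179.64   -1.3   -12.07] F [-0.1  0.6  0.7] w 0.0524
delta [-0.0626  0.3864 -0.1301] rv [-0.0039  0.0232  0.2106]
```

View pics/t21.png

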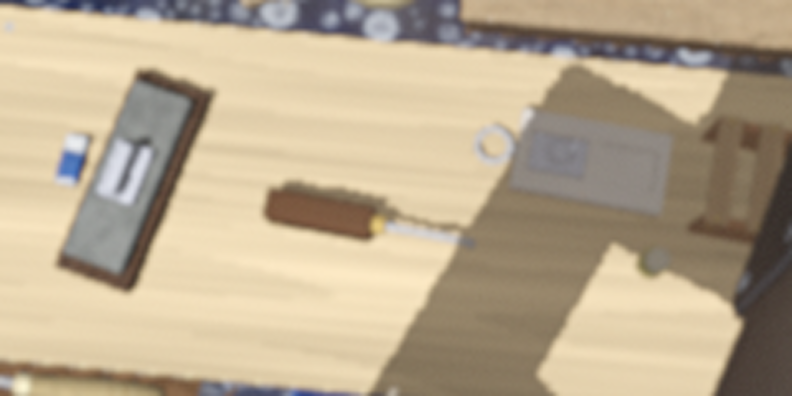

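View pics/t21a.png

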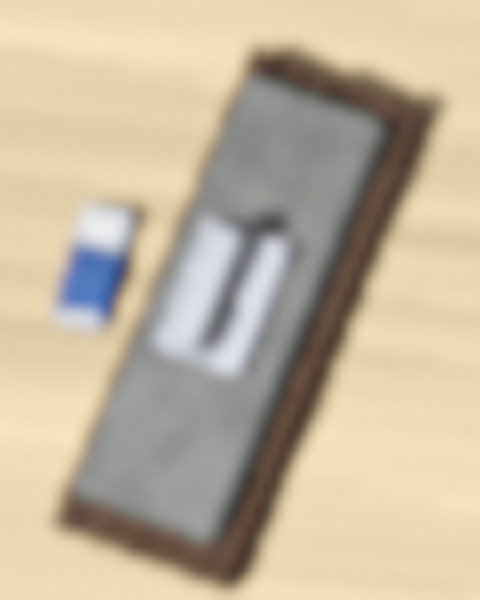

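View pics/s21.png

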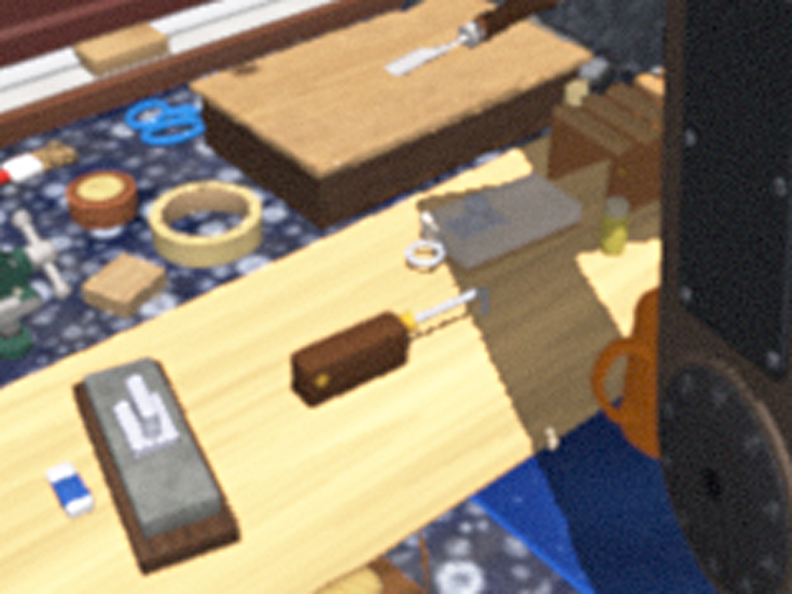

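```bash
python3 -c "
from h import *
def P(u,v,z): return plane('top',200+u/8-.4,185+v/8-.4,z)[:2]
S=[P(80,492,.04),P(212,545,.04),P(383,122,.04),P(256,72,.04)]
for i in range(4):
  v=S[(i+1)%4]-S[i];print(np.linalg.norm(v).round(4),np.degrees(np.arctan2(v[1],v[0])).round(1))
c=sum(S)/4;v=S[2]+S[3]-S[1]-S[0];v/=np.linalg.norm(v);w=np.array([-v[1],v[0]]);print('stone c',c,np.degrees(np.arctan2(v[1],v[0])))
for u,vv in [(205,215),(153,348),(237,380),(292,240)]:
  p=P(u,vv,.05)-c;print((u,vv),'along',(p@v).round(4),'across',(p@w).round(4))
"
```

```text
0.0477 -106.1
0.1509 -14.1
0.0471 73.7
0.1511 165.7
stone c [0.4199496  0.27934512] -14.173670349321112
(205, 215) along 0.0241 across 0.0176
(153, 348) along -0.0229 across 0.0165
(237, 380) along -0.0235 across -0.0136
(292, 240) along 0.0259 across -0.0129
```

```bash
python3 -c "
from plant import r
print(r.get_state()['qd'].round(2)); print(r.close_job())"
```

```text
[ 1.29 -1.26 -0.99 -0.25  0.07 -0.09]
the job is handed in; nothing more can be done
None
```

The job is done and handed in at about 22 s, inside the 61 s limit. No verdict came back, so the results below rest on my own camera measurements.

- **Tray:** I drew it straight out with the hook tip in the screw eye. Its origin now lies at about x = −0.196 m in the rack's frame, where below −0.170 m counts as clear, and the top view shows a gap to the rack's mouth.
- **Hook:** It is unhooked and stands on its handle on the board, well to the side of the eye, which I put at roughly 85 mm.
- **Bar casting:** It lies grip up on the grey face, lengthwise. The top view puts it about 2 mm off centre across the stone and the scene view about 1 mm off the other way. Both leave at least 7 mm clear on each side.
- **Left alone:** The round knob is still in its mould. The stone measures within about 1 mm of where it started, and the bystanders in view look unmoved, though I checked those only by eye.

**Less tidy points:**
- While testing contact on the stone I pressed the casting down with a wrist force of about 34 N. The force limits are 120 N at the wrist and 40 N for the arm or gripper body.
- The arm's last reading before hand-in still showed small residual joint speeds, up to 1.3 degrees/s. It was holding above the rack, touching nothing.

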